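# Square up a shelf corner

## Task

Slide the clear door of the blue tool tray fully open and leave it open, then take out the yellow square by its black grip. Lay it flat on the bench inside the corner of the clamped shelf frame and press it in until one arm lies flush along the upright and the other flush along the beam, so that the square pushes the loose, inward-leaning beam out to a right angle. Finish while still gripping the square and pressing it firmly against both pieces, with only the square touching the beam, and do not disturb the bottle, the carton or the small bolt bin.

Things in the scene. Friction and masses are not known exactly. Their poses are not given: they have to be found in the camera images.
- tray: Fixed blue tool tray, 240 x 240 mm, walls 6 mm thick, 60 mm high, inner floor 6 mm above the bench; the square lies in it. Origin: centre of its underside; x, y along its sides, z up. Two aluminium rails, top 72 mm above the bench, run along its x = -121 mm and x = +121 mm sides and stick out to y = +340 mm to carry the door.
- door (a joint): Clear 4 mm dust door that covers the tray (top face 65 mm above the bench, white edge strips). 0 = shut; grows to 0.20 m as it slides along the tray's +y; stops at both ends. About 1.5 N of friction; stays where left. May start a little open.
- door_pull (a point): Centre of the top of the orange pull on the door: an upright bar 80 mm long (tray x), 14 mm thick (tray y), standing 36 mm above the door, top 101 mm above the bench. It moves with the door and sits near the door's -y edge.
- square: Loose yellow L-shaped square, about 0.35 kg. Origin: the outer heel (outer corner of the L) on its underside. Its arms run along its own +x and +y, each 120 mm long, 32 mm wide, 12 mm thick; the outer faces to press on the frame are its planes x = 0 (on the upright) and y = 0 (on the beam). A plate, as thick, fills the inner corner to x = y = 78 mm.
- square_grip (a point): Centre of the top of the square's black grip, at x = y = 48 mm, z = 50 mm in the square's frame. The grip is a block 24 mm thick along the square's x, 50 mm long along its y, from 12 to 50 mm above the square's underside.
- frame: Fixed part of the shelf frame, clamped flat on the bench. Origin: the inner corner, at bench height; z up; the space inside the corner is +x, +y. Its galvanised upright has its inner face in the plane x = 0. At a right angle the beam lies along +x with its inner face in the plane y = 0. A dark bracket, top 39 mm above the bench, caps the corner outside the inner space.
- upright_end (a point): Upper edge of the upright's inner face at its free end, at y = 260 mm in the frame. The upright is 40 mm wide and 35 mm high. A hold-down clamp, up to 61 mm high and 32 mm long, sits on it at y = 215 mm and reaches 3 mm past its inner face, above it.
- beam (a joint): Swing of the loose beam about the inner corner, rad: 0 = at right angles to the upright, positive = leaning inwards (towards the upright, corner too tight). It starts at 0.06 to 0.13. Friction of about 0.5 N m; it stays where left; its bolt slot stops it at -0.0175.
- beam_end (a point): Upper edge of the beam's inner face at its free end, 240 mm from the inner corner, 34 mm above the bench. The grey beam is 40 mm wide.
- bottle: Bystander: white bottle with a blue cap, 60 mm across, 150 mm tall. Origin: centre of its underside.
- carton: Bystander: cardboard carton, 60 x 120 x 70 mm. Origin: centre of its underside.
- bolt_bin: Bystander: small blue open bin, 120 x 90 x 50 mm. Origin: centre of its underside.

How it is judged:
By the outcome, as a careful person would: the job done as asked, in the order asked, and still so for the second after the job is handed in, while the arm keeps its last pose, push and grip.
It also fails if it takes over 61 s, if anything falls off the work surface, if the arm or the gripper's body presses on something with over 40 N, if the wrist force passes 120 N, or if a joint passes its speed limit or range.

## Robot

A 6-joint arm with a two-finger parallel gripper is mounted at the origin on the work surface. World frame = base frame: x ahead of the robot, y to its left, z up, the work surface at z = 0. Lengths are in m, angles in rad, forces in N, time in s.
With the tool pointing down it reaches from about 0.325 to 0.9 m from the base axis. Payload 3.5 kg.
Tool frame: the origin (TCP) lies between the finger pads; the fingertips stand 19 mm ahead of it and the grasp point (between the pads) is the TCP; z points along the fingers, y is the direction in which the jaws open and shut (so a half turn about z gives the same grasp; the last joint's range is limited). The gripper opens to 85 mm and grips with 20 to 120 N. Pads are 22 mm wide; open, the fingers measure 114 mm over their backs; the gripper's body (76 mm by 85 mm) begins 54 mm behind the grasp point. The pads swing forward as they close: fully open they stand 13 mm farther back than shut.
Start: joints at [1.214, 0.276, -0.026, 1.268, 0, 1.467], TCP at [0.157, 0.605, 0.25] pointing down, gripper open.
Joint ranges: [-3.12, 3.12], [-0.85, 1.88], [-1.08, 1.24], [-1.95, 2.15], [-1.57, 1.53], [-3.14, 3.14]. Speed limits (rad/s): [2.57, 2.57, 3.14, 3.14, 3.14, 3.14].

## Interface

Orientations are given as [roll, pitch, yaw] about the fixed x, y, z axes, in that order (R = Rz(yaw) Ry(pitch) Rx(roll)).
In Python, from rig import r gives the robot as it stands.
- The arm moves only by the tool arm_command, never from a script. Its arguments are lists of equal length, an entry for each row: "xyz": the shift along the tool's x, y, z in cm, a list of three; "angular": the turn, a rotation vector about the tool's x, y, z in degrees, a list of three; "fingers": the opening, from 0 (shut) to 1 (fully open). A call has 1 to 12 rows; each row is the pose to reach, as a shift and turn from the pose commanded when the call began, along the tool's axes at that moment; what a row does not reach only later rows make up. A row lasts 1/12 s, in which the tool goes at most 41.7 mm and 7.16 degrees, less where a joint would pass 70% of its speed; a pose out of reach is approached as far as the arm can. A call with a gripper value outside its range is refused whole. The fingers move at their own pace and stop on an object; "squeeze" is the grip in N (left out, the last holds). Time passes only in rows, so rows that repeat a pose let the fingers close. It gives the time, the measured TCP pose, the force and the opening at its end, in the units of the state.
- r.get_obs(): the state, without advancing time (a new reading comes with each control period).
- r.get_image(name): name is "scene" or "top" or "wrist"; returns a dict with "image" (384x512x3 uint8, red, green, blue), "camera_matrix" (3x3 intrinsics, pixels), "pose" (4x4, takes a point from camera to world coordinates). Camera axes: x right, y down, z forward; pixel columns grow to the right and rows downward; lengths in m; the calibration is good to about 2 mm. The wrist camera is an equidistant fisheye: a pixel r from the principal point sees the ray r / f radians off the axis. A picture is of the moment at which its call begins. There is no depth.
- r.close_job(): hands the job in, once; it reports no verdict.
Trained networks look in the newest picture that a camera, given by its name, has taken for a name from the list of things; names that differ only in an ending like _2 or _b are one class to them, and where a whole thing is asked for, a point or a joint stands for the part that bears it (a point fixed in the world has none). Each returns a list of dicts, best first, with "conf" (0 to 1); they miss things now and then, are a little off and sometimes report something else, mostly with a low value. They report only what shows in the picture. A call takes as long as a camera call.
- r.cut_out(camera, thing): "mask" (384x512 bool, what is visible of it).
- r.tip_of(camera, thing): "location" ([x, y, z] in m, in the coordinates of the camera as it stood for that picture, good to about 4 mm: a listed point, or the origin of a listed thing).
The state is a dict: "clock": time; "qpos": joint angles; "qvel": joint speeds; "joint_efforts": joint torques, N m; "tcp_pos": TCP position; "orientation": TCP orientation; "ft_force": force on the tool from outside, world axes, zero at the start; "torque": the same for the moment, N m; "opening": finger opening in m.
Only numpy, scipy, OpenCV 4.12 (cv2) and the standard library are available. Lean on these libraries where they do the work, as an engineer would, in place of code of your own. Each camera call takes 0.05 s, during which the arm holds its last target.

## Working session

There is one attempt and no reset: what is moved stays moved. The work goes in short steps, Python scripts to look and compute and a tool call to move; the robot and the scene stay as the last step left them, time stands still between calls to the robot, and variables do not carry over. Pictures are saved under pics/ and viewed, and the job is handed in when it is done.

Besides the shell and the picture viewer there is one more tool, called as name(argument=value, ...) on one line, values as JSON. arm_command: Moves the arm, as the interface text tells. Its arguments: {"type":"object","properties":{"xyz":{"type":"array","items":{"type":"array","items":{"type":"number"}}},"angular":{"type":"array","items":{"type":"array","items":{"type":"number"}}},"fingers":{"type":"array","items":{"type":"number"}},"squeeze":{"type":"number"}},"required":["xyz","angular","fingers"]}

```bash
ls; mkdir -p pics
cat > h.py <<'E'
import numpy as np, cv2
from rig import r
from scipy.spatial.transform import Rotation as R
def snap(n,f):
    d=r.get_image(n); cv2.imwrite('pics/'+f,cv2.cvtColor(np.asarray(d['image']),cv2.COLOR_RGB2BGR)); return d
def w(d,p):
    P=np.asarray(d['pose']); return P[:3,:3]@np.asarray(p)+P[:3,3]
E
python3 - <<'E'
from h import *
np.set_printoptions(precision=4,suppress=True)
o=r.get_obs(); print({k:np.round(v,3) for k,v in o.items()})
for c in ['top','scene']:
    d=snap(c,c+'0.png'); 
    if c=='top': print(d['camera_matrix'],d['pose'])
    for t in ['tray','door_pull','square','square_grip','frame','upright_end','beam_end','bottle','carton','bolt_bin']:
        print(c,t,[(w(d,x['location']).round(4),round(x['conf'],2)) for x in r.tip_of(c,t)[:2]])
E
```

```text
pics
{'clock': np.float64(0.0), 'qpos': array([ 1.214,  0.277, -0.028,  1.268,  0.   ,  1.467]), 'qvel': array([-0.001,  0.   , -0.001,  0.001, -0.001, -0.   ]), 'joint_efforts': array([ -0.001, -44.551,  29.52 ,   0.016,  -0.   ,  -0.   ]), 'tcp_pos': array([0.157, 0.604, 0.249]), 'orientation': array([-3.139, -0.   ,  2.888]), 'ft_force': array([ 0.213, -0.068,  0.044]), 'torque': array([ 0.008, -0.027,  0.007]), 'opening': np.float64(0.085)}
[[480.0401   0.     250.4557]
 [  0.     480.0401 189.5058]
 [  0.       0.       1.    ]] [[ 0.0077 -0.9965  0.0835  0.4384]
 [-0.9999 -0.0086 -0.0103 -0.1458]
 [ 0.011  -0.0835 -0.9965  1.6358]
 [ 0.      0.      0.      1.    ]]
top tray [(array([0.5037, 0.2042, 0.0009]), 0.78)]
top door_pull [(array([0.5072, 0.1178, 0.0986]), 0.94)]
top square []
top square_grip []
top frame [(array([ 0.6012, -0.3086, -0.0008]), 0.7)]
top upright_end [(array([ 0.3402, -0.3053,  0.036 ]), 0.76)]
top beam_end [(array([ 0.5819, -0.064 ,  0.0371]), 0.84)]
top bottle [(array([0.7842, 0.098 , 0.0038]), 0.8)]
top carton [(array([0.7606, 0.2213, 0.0021]), 0.7)]
top bolt_bin [(array([ 0.5654, -0.5316,  0.0012]), 0.77)]
scene tray [(array([0.5018, 0.2067, 0.0035]), 0.66)]
scene door_pull [(array([0.5061, 0.1193, 0.1033]), 0.58)]
scene square [(array([0.5856, 0.1348, 0.0074]), 0.57)]
scene square_grip []
scene frame [(array([ 0.6016, -0.3079,  0.0019]), 0.89)]
scene upright_end [(array([ 0.342 , -0.3005,  0.0378]), 0.62)]
scene beam_end [(array([ 0.5828, -0.0653,  0.0364]), 0.63)]
scene bottle [(array([0.7789, 0.0986, 0.001 ]), 0.73)]
scene carton [(array([0.7636, 0.22  , 0.0012]), 0.95)]
scene bolt_bin [(array([ 0.5754, -0.5292,  0.002 ]), 0.68)]
```

View pics/top0.png

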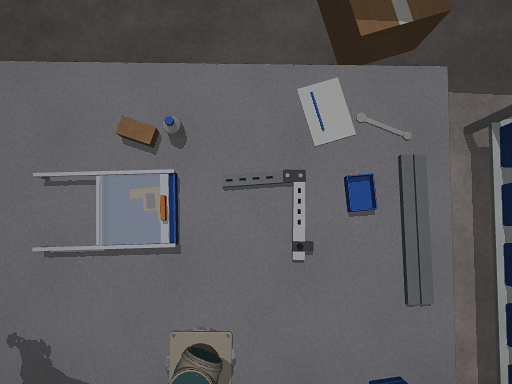

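View pics/scene0.png

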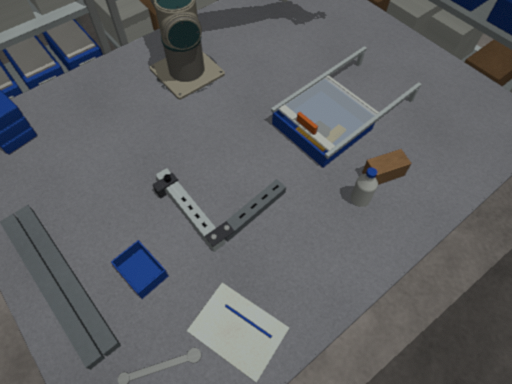

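Run:
```python
import cv2
a=cv2.imread('pics/top0.png')
cv2.imwrite('pics/c1.png',cv2.resize(a[155:265,25:190],None,fx=4.8,fy=4.8,interpolation=cv2.INTER_CUBIC))
cv2.imwrite('pics/c2.png',cv2.resize(a[160:270,215:325],None,fx=5,fy=5,interpolation=cv2.INTER_CUBIC))
```

```text
(no output)
```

View pics/c1.png

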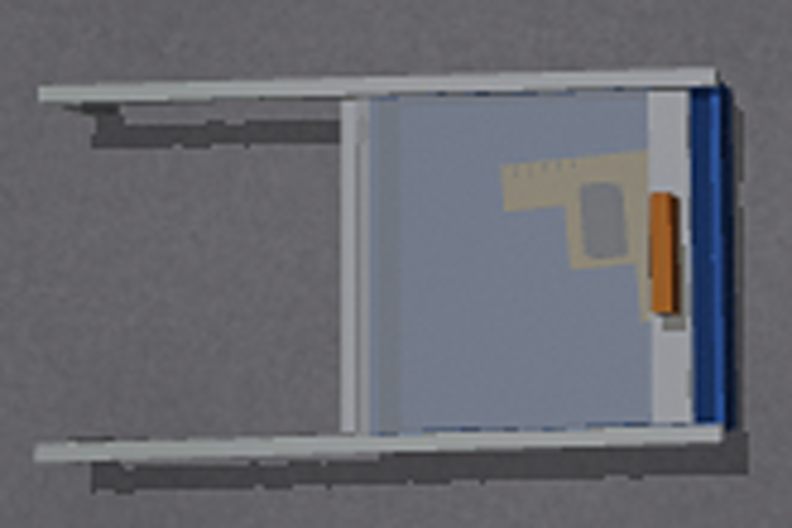

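View pics/c2.png

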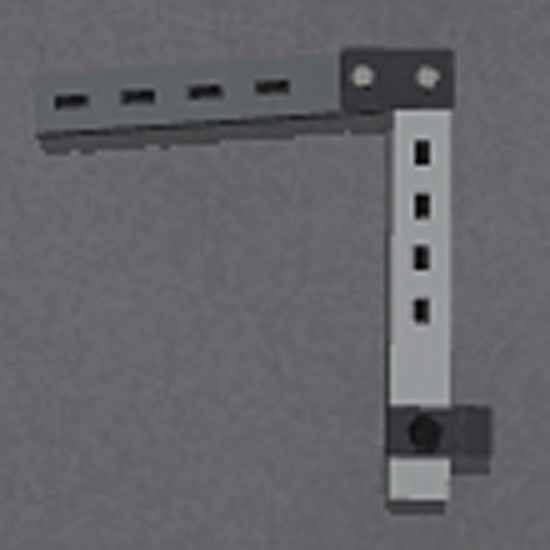

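```bash
cat >> h.py <<'E'
def ray(d,u,v,z):
    K=np.asarray(d['camera_matrix']);P=np.asarray(d['pose'])
    q=P[:3,:3]@np.linalg.solve(K,[u,v,1.]); o=P[:3,3]; return o+q*(z-o[2])/q[2]
E
python3 - <<'E'
from h import *
d=r.get_image('top')
f=lambda p,o,s,z: ray(d,(p[0]+.5)/s-.5+o[0],(p[1]+.5)/s-.5+o[1],z)
def line(a,b,o,s,z):
    A=f(a,o,s,z);B=f(b,o,s,z);D=A-B;print(A.round(4),B.round(4),'heading',np.degrees(np.arctan2(D[1],D[0])).round(2))
o1=(25,155);o2=(215,160)
line((40,87),(715,68),o1,4.8,.072)
line((36,445),(722,428),o1,4.8,.072)
line((722,90),(722,425),o1,4.8,.06)
print('upright');line((387,405),(393,112),o2,5,.035)
line((449,405),(451,112),o2,5,.035)
print('beam');line((37,132),(340,115),o2,5,.034);line((37,72),(340,52),o2,5,.034)
print('sq');line((503,166),(646,151),o1,4.8,.018);line((648,185),(640,320),o1,4.8,.018)
print('grip',f((604,220),o1,4.8,.056))
print('pull',f((660,252),o1,4.8,.101))
E
```

```text
[0.6183 0.5481 0.072 ] [0.6355 0.0904 0.072 ] heading 92.15
[0.3766 0.5398 0.072 ] [0.3913 0.0806 0.072 ] heading 91.83
[0.6218 0.0871 0.06  ] [0.393  0.0823 0.06  ] heading 1.19
upright
[ 0.4035 -0.3016  0.035 ] [ 0.5991 -0.3055  0.035 ] heading 178.84
[ 0.4038 -0.3428  0.035 ] [ 0.5994 -0.3445  0.035 ] heading 179.51
beam
[ 0.5836 -0.067   0.034 ] [ 0.5968 -0.27    0.034 ] heading 93.72
[ 0.624  -0.0665  0.034 ] [ 0.6394 -0.2699  0.034 ] heading 94.32
sq
[0.5716 0.2458 0.018 ] [0.583  0.1458 0.018 ] heading 96.53
[0.559  0.1438 0.018 ] [0.4643 0.1472 0.018 ] heading -2.04
grip [0.53191072 0.16653844 0.056     ]
pull [0.50824353 0.11995001 0.101     ]
```

```bash
cat >> h.py <<'E'
def go(x,y,z,head):
    """tool y heading (deg) , pointing down -> shift cm, rotvec deg from measured pose"""
    o=r.get_obs(); R0=R.from_euler('xyz',o['orientation']); p=np.asarray(o['tcp_pos'])
    h=np.radians(head); ty=np.array([np.cos(h),np.sin(h),0]); tz=np.array([0,0,-1.]); tx=np.cross(ty,tz)
    best=None
    for s in (1,-1):
        T=R.from_matrix(np.c_[s*tx,s*ty,tz]); rv=(R0.inv()*T).as_rotvec(degrees=True)
        if best is None or np.linalg.norm(rv)<np.linalg.norm(best): best=rv
    print('t',o['clock'],'pos',p.round(4),'rpy',np.round(o['orientation'],3),'F',np.round(o['ft_force'],1),'op',round(float(o['opening']),4))
    print('shift cm',(R0.inv().apply(np.array([x,y,z])-p)*100).round(2),'rot',best.round(2))
E
python3 -c "
from h import *
go(.507,.119,.15,92)"
```

```text
t 1.15 pos [0.1569 0.605  0.2503] rpy [3.142 0.    2.888] F [ 0.1  0.2 -0.3] op 0.0854
shift cm [-46.09 -38.25  10.03] rot [ -0.     0.   -16.54]
```

arm_command(xyz=[[-46.1, -38.2, 10], [-46.1, -38.2, 10], [-46.1, -38.2, 10], [-46.1, -38.2, 10], [-46.1, -38.2, 10], [-46.1, -38.2, 10], [-46.1, -38.2, 10], [-46.1, -38.2, 10], [-46.1, -38.2, 10], [-46.1, -38.2, 10], [-46.1, -38.2, 10], [-46.1, -38.2, 10]], angular=[[0, 0, -16.5], [0, 0, -16.5], [0, 0, -16.5], [0, 0, -16.5], [0, 0, -16.5], [0, 0, -16.5], [0, 0, -16.5], [0, 0, -16.5], [0, 0, -16.5], [0, 0, -16.5], [0, 0, -16.5], [0, 0, -16.5]], fingers=[0.6, 0.6, 0.6, 0.6, 0.6, 0.6, 0.6, 0.6, 0.6, 0.6, 0.6, 0.6])

```text
clock: 2.15
tcp_pos: [0.446, 0.2039, 0.1681]
orientation: [3.141, 0.001, -3.107]
ft_force: [1.1, 0.1, 0.6]
opening: 0.0514
```

```bash
python3 -c "
from h import *
go(.507,.119,.15,92);go(.507,.119,.092,92)"
```

```text
t 2.15 pos [0.446  0.2039 0.1681] rpy [ 3.141e+00  1.000e-03 -3.107e+00] F [1.1 0.1 0.6] op 0.0514
shift cm [-5.8  -8.69  1.82] rot [ 0.02  0.06 -0.04]
t 2.15 pos [0.446  0.2039 0.1681] rpy [ 3.141e+00  1.000e-03 -3.107e+00] F [1.1 0.1 0.6] op 0.0514
shift cm [-5.8  -8.7   7.62] rot [ 0.02  0.06 -0.04]
```

arm_command(xyz=[[-5.8, -8.7, 1.8], [-5.8, -8.7, 1.8], [-5.8, -8.7, 1.8], [-5.8, -8.7, 1.8], [-5.8, -8.7, 1.8]], angular=[[0, 0, 0], [0, 0, 0], [0, 0, 0], [0, 0, 0], [0, 0, 0]], fingers=[0.6, 0.6, 0.6, 0.6, 0.6])

```text
clock: 2.57
tcp_pos: [0.5065, 0.1197, 0.1498]
orientation: [3.141, -0.001, -3.11]
ft_force: [0.1, 0.4, -0.5]
opening: 0.0513
```

```bash
python3 -c "
from h import *
d=snap('wrist','w1.png')
for c in ['wrist','top']:
  d=r.get_image(c)
  print([(w(d,x['location']).round(4),x['conf']) for x in r.tip_of(c,'door_pull')[:2]])
go(.507,.119,.15,92);go(.507,.119,.092,92)"
```

```text
[(array([0.5045, 0.1216, 0.1001]), 0.74)]
[(array([0.5089, 0.1172, 0.1013]), 0.89)]
t 2.8167 pos [0.5054 0.1217 0.1503] rpy [ 3.141  0.    -3.106] F [ 0.2 -0.4  0.6] op 0.051
shift cm [-0.15 -0.28  0.03] rot [0.01 0.   0.07]
t 2.8167 pos [0.5054 0.1217 0.1503] rpy [ 3.141  0.    -3.106] F [ 0.2 -0.4  0.6] op 0.051
shift cm [-0.15 -0.28  5.83] rot [0.01 0.   0.07]
```

View pics/w1.png

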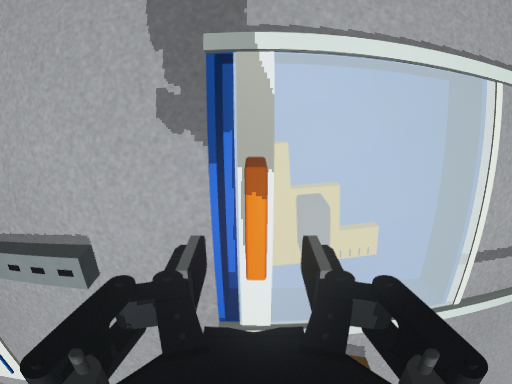

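arm_command(xyz=[[-0.1, -0.2, 3], [-0.1, -0.2, 5.8], [-0.1, -0.2, 5.8], [-0.1, -0.2, 5.8], [-0.1, -0.2, 5.8], [-0.1, -0.2, 5.8], [-0.1, -0.2, 5.8], [-0.1, -0.2, 5.8]], angular=[[0, 0, 0], [0, 0, 0], [0, 0, 0], [0, 0, 0], [0, 0, 0], [0, 0, 0], [0, 0, 0], [0, 0, 0]], fingers=[0.6, 0.6, 0.6, 0.6, 0, 0, 0, 0], squeeze=30)

```text
clock: 3.48
tcp_pos: [0.5086, 0.1192, 0.094]
orientation: [3.141, 0.003, -3.107]
ft_force: [-2.2, 0.9, 5.4]
opening: 0.0135
```

```bash
python3 -c "
from h import *
go(.507,.119,.092,92)"
```

```text
t 3.4833 pos [0.5086 0.1192 0.094 ] rpy [ 3.141e+00  3.000e-03 -3.107e+00] F [-2.2  0.9  5.4] op 0.0135
shift cm [ 0.16 -0.02  0.2 ] rot [ 0.06  0.2  -0.01]
```

arm_command(xyz=[[0, 1, -0.2], [0, 3, -0.2], [0, 5, -0.2], [0, 7, -0.2], [0, 9, -0.2], [0, 11, -0.2], [0, 13, -0.2], [0, 15, -0.2], [0, 16, -0.2], [0, 17, -0.2], [0, 17.5, -0.2]], angular=[[0, 0, 0], [0, 0, 0], [0, 0, 0], [0, 0, 0], [0, 0, 0], [0, 0, 0], [0, 0, 0], [0, 0, 0], [0, 0, 0], [0, 0, 0], [0, 0, 0]], fingers=[0, 0, 0, 0, 0, 0, 0, 0, 0, 0, 0])

```text
clock: 4.4
tcp_pos: [0.5021, 0.2945, 0.0941]
orientation: [-3.141, 0.002, -3.107]
ft_force: [5.2, -1.9, -4.8]
opening: 0.0136
```

arm_command(xyz=[[0, 0.4, 0], [0, 0.8, 0], [0, 1.2, 0], [0, 1.6, 0], [0, 2.0, 0]], angular=[[0, 0, 0], [0, 0, 0], [0, 0, 0], [0, 0, 0], [0, 0, 0]], fingers=[0, 0, 0, 0, 0])

```text
clock: 4.82
tcp_pos: [0.5017, 0.303, 0.094]
orientation: [-3.115, 0.003, -3.113]
ft_force: [7.7, -37.0, 7.7]
opening: 0.0136
```

arm_command(xyz=[[0, -0.7, 0], [0, -0.9, 0], [0, -0.9, 0], [0, -0.9, 0], [0, -0.9, 0], [0, -0.9, -3], [0, -0.9, -6.5], [0, -0.9, -6.5]], angular=[[0, 0, 0], [0, 0, 0], [0, 0, 0], [0, 0, 0], [0, 0, 0], [0, 0, 0], [0, 0, 0], [0, 0, 0]], fingers=[0, 0, 0.6, 0.6, 0.6, 0.6, 0.6, 0.6])

```text
clock: 5.48
tcp_pos: [0.5043, 0.307, 0.1661]
orientation: [3.137, 0.01, -3.107]
ft_force: [2.2, 1.1, 0.2]
opening: 0.0512
```

```bash
python3 -c "
from h import *
for c in ['top','wrist']:
  d=snap(c,c+'2.png')
  for t in ['door_pull','square','square_grip']: print(c,t,[(w(d,x['location']).round(4),round(x['conf'],2)) for x in r.tip_of(c,t)[:2]])
go(.532,.167,.16,94)
import cv2
a=cv2.imread('pics/top2.png');cv2.imwrite('pics/c3.png',cv2.resize(a[155:265,25:190],None,fx=4.8,fy=4.8,interpolation=cv2.INTER_CUBIC))"
```

```text
top door_pull [(array([0.5045, 0.2989, 0.0987]), 0.95), (array([ 0.5657, -0.5345, -0.0009]), 0.57)]
top square [(array([0.5883, 0.1295, 0.0045]), 0.86)]
top square_grip [(array([0.532 , 0.1755, 0.0541]), 0.74)]
wrist door_pull [(array([0.5013, 0.3021, 0.101 ]), 0.86)]
wrist square [(array([0.5843, 0.13  , 0.0024]), 0.73)]
wrist square_grip [(array([0.5298, 0.1751, 0.0559]), 0.91)]
t 5.8833 pos [0.4996 0.3043 0.1576] rpy [-3.141e+00 -3.000e-03 -3.107e+00] F [ 0.3 -0.2 -0.4] op 0.0512
shift cm [ -2.76 -13.83  -0.23] rot [-0.06 -0.16 -2.03]
```

View pics/c3.png

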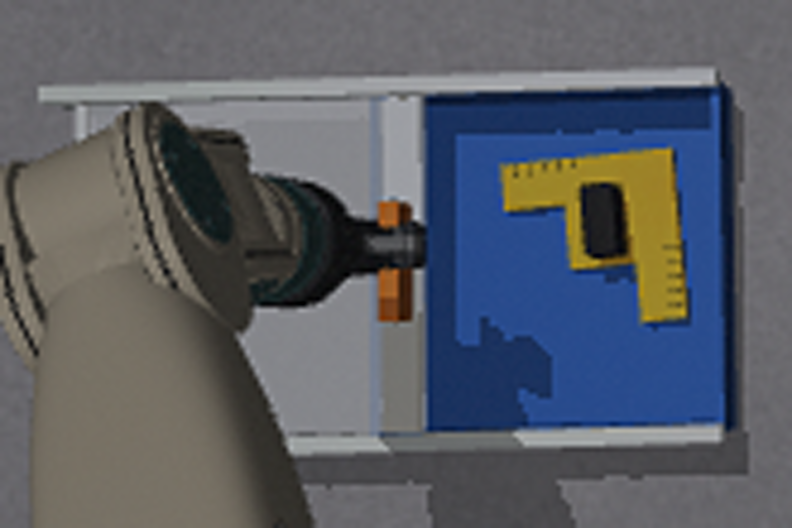

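View pics/wrist2.png

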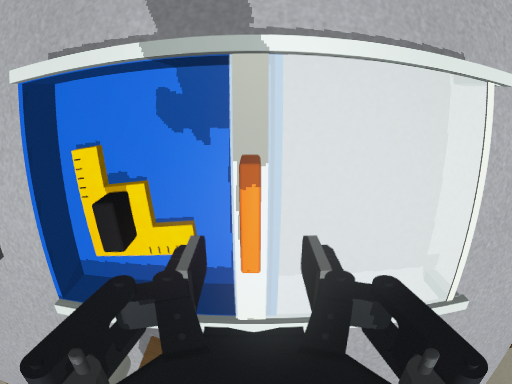

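Run:
```python
from h import *
import cv2
a=cv2.imread('pics/top2.png')
hsv=cv2.cvtColor(a,cv2.COLOR_BGR2HSV)
m=cv2.inRange(hsv,(18,120,80),(35,255,255)); m[:150]=0;m[270:]=0;m[:,:110]=0;m[:,200:]=0
d=r.get_image('top')
f=lambda p,o,s,z: ray(d,(p[0]+.5)/s-.5+o[0],(p[1]+.5)/s-.5+o[1],z)
o1=(25,155)
for z in(.018,):
  T=f((502,165),o1,4.8,z);H=f((674,149),o1,4.8,z);B=f((688,321),o1,4.8,z)
  h1=np.degrees(np.arctan2(*(T-H)[1::-1]));h2=np.degrees(np.arctan2(*(B-H)[1::-1]))
  print(T,H,B,h1,h2,np.linalg.norm(T-H),np.linalg.norm(B-H))
  th=np.radians((h1+h2-90+ (360 if h2<0 else 0))/2); X=np.array([np.cos(th),np.sin(th)]);Y=np.array([-X[1],X[0]])
  print(np.degrees(th),'grip',H[:2]+.048*(X+Y))
print(f((597,217),o1,4.8,.056))
# mask-based edge fits
ys,xs=np.nonzero(m);top=[(x,ys[xs==x].min()-.5) for x in range(xs.min()+2,xs.max()-2)]
rt=[(xs[ys==y].max()+.5,y) for y in range(ys.min()+2,ys.max()-2)]
for P in (top,rt):
  W=np.array([ray(d,u,v,.018)[:2] for u,v in P]); vx,vy,x0,y0=cv2.fitLine(W.astype(np.float32),cv2.DIST_HUBER,0,.001,.001).ravel();print(np.degrees(np.arctan2(vy,vx)),x0,y0)
```

```text
[0.57226892 0.24653302 0.018     ] [0.58460341 0.12615504 0.018     ] [0.46391193 0.11366673 0.018     ] 95.85037170622492 -174.09245855469976 0.12100825895652728 0.12133586174506787
95.87895657576259 grip [0.53193936 0.16898608]
[0.53392944 0.17137563 0.056     ]
-83.11745 0.57905626 0.18337181
6.8995337 0.5260057 0.12095365
```

```bash
python3 -c "
from h import *
go(.532,.172,.13,96.3)"
```

```text
t 5.9333 pos [0.4998 0.3043 0.1578] rpy [-3.141e+00 -2.000e-03 -3.107e+00] F [0.1 0.4 0.5] op 0.0513
shift cm [ -2.77 -13.33   2.79] rot [-0.05 -0.13 -4.34]
```

arm_command(xyz=[[-0.6, -3, 0], [-1.2, -6, 0], [-2, -9.5, 0], [-2.6, -12, 0.5], [-2.8, -13.3, 2.8], [-2.8, -13.3, 2.8], [-2.8, -13.3, 2.8]], angular=[[0, 0, -1], [0, 0, -2], [0, 0, -4.3], [0, 0, -4.3], [0, 0, -4.3], [0, 0, -4.3], [0, 0, -4.3]], fingers=[0.6, 0.6, 0.6, 0.6, 0.6, 0.6, 0.6])

```text
clock: 6.52
tcp_pos: [0.5316, 0.1718, 0.1294]
orientation: [3.141, -0.005, -3.034]
ft_force: [-0.4, 0.8, 1.2]
opening: 0.0511
```

```bash
python3 -c "
from h import *
d=snap('wrist','w3.png')
for t in ['square','square_grip']: print(t,[(w(d,x['location']).round(4),round(x['conf'],2)) for x in r.tip_of('wrist',t)[:2]])
go(.532,.172,.041,96.3)"
```

```text
square [(array([0.5853, 0.1298, 0.0007]), 0.59)]
square_grip [(array([0.5313, 0.1745, 0.0581]), 0.67)]
t 6.6667 pos [0.5335 0.1736 0.1317] rpy [ 3.141e+00  1.000e-03 -3.031e+00] F [-0.4  1.  -0. ] op 0.0512
shift cm [ 0.17 -0.14  9.07] rot [0.03 0.04 0.02]
```

View pics/w3.png

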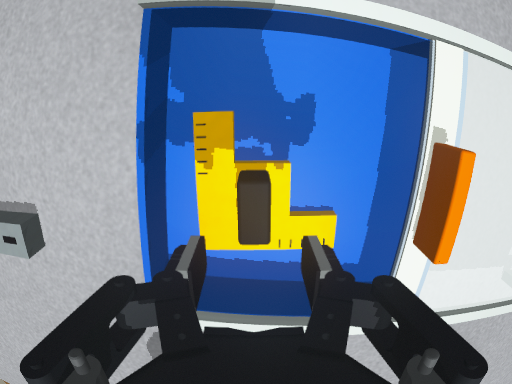

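arm_command(xyz=[[0.2, 0, 3], [0.2, 0, 6], [0.2, 0, 8.2], [0.2, 0, 9], [0.2, 0, 9], [0.2, 0, 9], [0.2, 0, 9], [0.2, 0, 9], [0.2, 0, 9]], angular=[[0, 0, 0], [0, 0, 0], [0, 0, 0], [0, 0, 0], [0, 0, 0], [0, 0, 0], [0, 0, 0], [0, 0, 0], [0, 0, 0]], fingers=[0.6, 0.6, 0.6, 0.6, 0.6, 0, 0, 0, 0], squeeze=80)

```text
clock: 7.42
tcp_pos: [0.5332, 0.1731, 0.0433]
orientation: [3.141, 0.004, -3.032]
ft_force: [-0.9, 0.4, 5.4]
opening: 0.0229
```

```bash
python3 -c "
from h import *
go(.532,.172,.041,96.3)"
```

```text
t 7.4167 pos [0.5332 0.1731 0.0433] rpy [ 3.141  0.004 -3.032] F [-0.9  0.4  5.4] op 0.0229
shift cm [ 0.14 -0.09  0.23] rot [ 0.04  0.24 -0.02]
```

arm_command(xyz=[[0, 0, -1], [0, 0, -3], [0, 0, -6], [0, 0, -9], [0, 0, -12], [0, 0, -12], [0, 0, -12]], angular=[[0, 0, 0], [0, 0, 0], [0, 0, 0], [0, 0, 0], [0, 0, 0], [0, 0, 0], [0, 0, 0]], fingers=[0, 0, 0, 0, 0, 0, 0])

```text
clock: 8.0
tcp_pos: [0.5328, 0.1727, 0.1637]
orientation: [3.141, 0.005, -3.033]
ft_force: [0.3, -0.3, -3.6]
opening: 0.0232
```

```bash
python3 -c "
from h import *
d=snap('wrist','w4.png')
for t in ['square','square_grip']: print(t,[(w(d,x['location']).round(4),round(x['conf'],2)) for x in r.tip_of('wrist',t)[:2]])
go(.529,-.244,.16,89.0)"
```

```text
square []
square_grip [(array([0.5315, 0.1752, 0.1728]), 0.93)]
t 8.15 pos [0.5294 0.172  0.1593] rpy [-3.141 -0.004 -3.033] F [-0.4  0.4 -3.3] op 0.0228
shift cm [ 4.570e+00 -4.135e+01 -4.000e-02] rot [-0.04 -0.23  7.25]
```

View pics/w4.png

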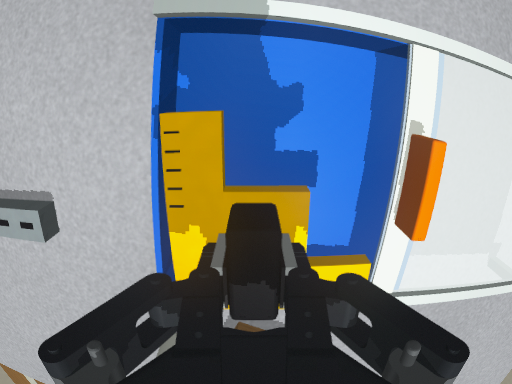

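arm_command(xyz=[[0.3, -3, 0], [0.7, -6.5, 0], [1.1, -10, 0], [1.5, -14, 0], [2, -18, 0], [2.5, -22, 0], [2.9, -26, 0], [3.3, -30, 0], [3.8, -34, 0], [4.2, -38, 0], [4.5, -40.5, 0], [4.6, -41.3, 0]], angular=[[0, 0, 0.5], [0, 0, 1], [0, 0, 2], [0, 0, 3], [0, 0, 4], [0, 0, 5], [0, 0, 6], [0, 0, 7], [0, 0, 7.3], [0, 0, 7.3], [0, 0, 7.3], [0, 0, 7.3]], fingers=[0, 0, 0, 0, 0, 0, 0, 0, 0, 0, 0, 0])

```text
clock: 9.15
tcp_pos: [0.5294, -0.247, 0.1589]
orientation: [-3.141, -0.003, 3.119]
ft_force: [0.4, 0.2, -3.2]
opening: 0.0226
```

arm_command(xyz=[[0, 0, 0], [0, 0, 0]], angular=[[0, 0, 0], [0, 0, 0]], fingers=[0, 0])

```text
clock: 9.32
tcp_pos: [0.5292, -0.2422, 0.1592]
orientation: [3.139, -0.003, 3.123]
ft_force: [0.4, 0.4, -4.0]
opening: 0.0232
```

```bash
python3 -c "
from h import *
for c in ['wrist','top','scene']:
  d=snap(c,c+'5.png')
  for t in ['square','frame','beam_end','upright_end','square_grip']: print(c,t,[(w(d,x['location']).round(4),round(x['conf'],2)) for x in r.tip_of(c,t)[:1]])
go(.529,-.244,.038,89.0)"
```

```text
wrist square [(array([0.7771, 0.1042, 0.0017]), 0.55)]
wrist frame []
wrist beam_end [(array([ 0.5847, -0.0593,  0.0348]), 0.7)]
wrist upright_end []
wrist square_grip [(array([ 0.5262, -0.2382,  0.1704]), 0.7)]
top square [(array([0.7627, 0.2205, 0.0041]), 0.18)]
top frame [(array([ 0.6005, -0.3066,  0.0019]), 0.96)]
top beam_end [(array([ 0.5828, -0.0658,  0.0327]), 0.61)]
top upright_end [(array([ 0.3388, -0.3027,  0.0341]), 0.98)]
top square_grip [(array([ 0.5281, -0.2413,  0.1734]), 0.63)]
scene square [(array([ 0.575 , -0.2907,  0.1229]), 0.8)]
scene frame [(array([ 6.011e-01, -3.093e-01,  1.000e-04]), 0.72)]
scene beam_end [(array([ 0.5847, -0.0654,  0.0356]), 0.92)]
scene upright_end [(array([ 0.3417, -0.3049,  0.0372]), 0.74)]
scene square_grip [(array([ 0.5323, -0.2453,  0.1735]), 0.82)]
t 10.2167 pos [ 0.5305 -0.2432  0.1611] rpy [-3.142  0.     3.123] F [-0.2 -0.5 -4.4] op 0.0228
shift cm [ 0.15 -0.08 12.31] rot [-0.    0.   -0.05]
```

View pics/wrist5.png

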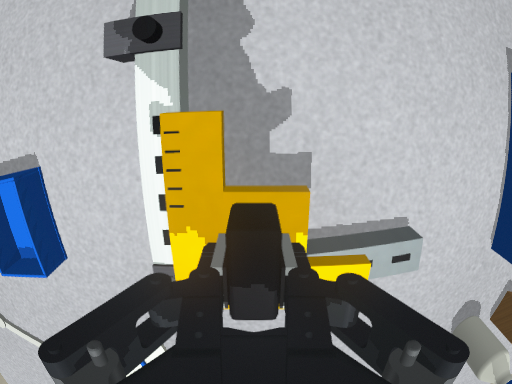

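View pics/top5.png

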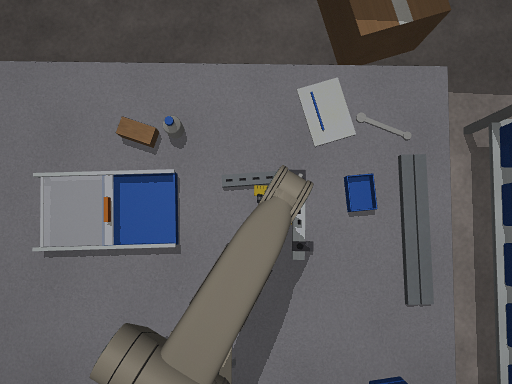

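arm_command(xyz=[[0.1, 0, 2.5], [0.1, 0, 5.5], [0.1, 0, 8.5], [0.1, 0, 10.5], [0.1, 0, 11.4], [0.1, 0, 11.7], [0.1, 0, 11.9], [0.1, 0, 11.9]], angular=[[0, 0, 0], [0, 0, 0], [0, 0, 0], [0, 0, 0], [0, 0, 0], [0, 0, 0], [0, 0, 0], [0, 0, 0]], fingers=[0, 0, 0, 0, 0, 0, 0, 0])

```text
clock: 10.88
tcp_pos: [0.5306, -0.2438, 0.0431]
orientation: [-3.14, 0.002, 3.123]
ft_force: [0.9, 0.4, -3.5]
opening: 0.0226
```

arm_command(xyz=[[0, 0, 0.2], [0, 0, 0.4], [0, 0, 0.6], [0, 0, 0.6]], angular=[[0, 0, 0], [0, 0, 0], [0, 0, 0], [0, 0, 0]], fingers=[0, 0, 0, 0])

```text
clock: 11.22
tcp_pos: [0.5306, -0.2437, 0.0373]
orientation: [-3.14, 0.002, 3.124]
ft_force: [-1.2, -0.8, 1.5]
opening: 0.0227
```

arm_command(xyz=[[0, -0.4, 0], [0, -0.8, 0], [0, -1.2, 0], [0, -1.5, 0], [0, -1.7, 0], [0, -1.9, 0], [0, -1.9, 0]], angular=[[0, 0, 0], [0, 0, 0], [0, 0, 0], [0, 0, 0], [0, 0, 0], [0, 0, 0], [0, 0, 0]], fingers=[0, 0, 0, 0, 0, 0, 0])

```text
clock: 11.8
tcp_pos: [0.5302, -0.2557, 0.0378]
orientation: [3.126, 0.003, 3.127]
ft_force: [0.1, 22.6, 16.6]
opening: 0.0228
```

```bash
python3 -c "
from h import *
go(.554,-.259,.037,89.0);o=r.get_obs();print(o['torque'])
d=snap('wrist','w6.png')"
```

```text
t 11.8 pos [ 0.5302 -0.2557  0.0378] rpy [3.126e+00 3.000e-03 3.127e+00] F [ 0.1 22.6 16.6] op 0.0228
shift cm [-2.38 -0.3   0.09] rot [0.87 0.2  0.18]
[ 3.95158048 -0.15294785  0.11280289]
```

View pics/w6.png

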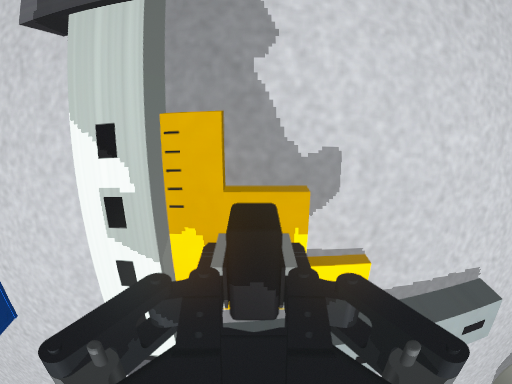

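arm_command(xyz=[[0, 0.3, 0], [-0.3, 0.3, 0], [-0.6, 0.3, 0], [-0.9, 0.3, 0], [-1.2, 0.3, 0], [-1.4, 0.3, 0], [-1.6, 0.3, 0], [-1.8, 0.3, 0], [-2, 0.3, 0], [-2.1, 0.3, 0], [-2.1, 0.3, 0]], angular=[[0.4, 0, 0], [0.7, 0, 0], [0.7, 0, 0], [0.7, 0, 0], [0.7, 0, 0], [0.7, 0, 0], [0.7, 0, 0], [0.7, 0, 0], [0.7, 0, 0], [0.7, 0, 0], [0.7, 0, 0]], fingers=[0, 0, 0, 0, 0, 0, 0, 0, 0, 0, 0])

```text
clock: 12.77
tcp_pos: [0.5381, -0.2551, 0.038]
orientation: [-3.137, -0.024, 3.123]
ft_force: [-33.0, 11.3, 41.5]
opening: 0.023
```

```bash
python3 -c "
from h import *
go(.554,-.259,.037,89.0);o=r.get_obs();print(o['torque'])
d=snap('wrist','w7.png')"
```

```text
t 12.7667 pos [ 0.5381 -0.2551  0.038 ] rpy [-3.137 -0.024  3.123] F [-33.   11.3  41.5] op 0.023
shift cm [-1.6  -0.36  0.06] rot [-0.26 -1.4  -0.07]
[2.8424151  5.84888387 0.14955927]
```

View pics/w7.png

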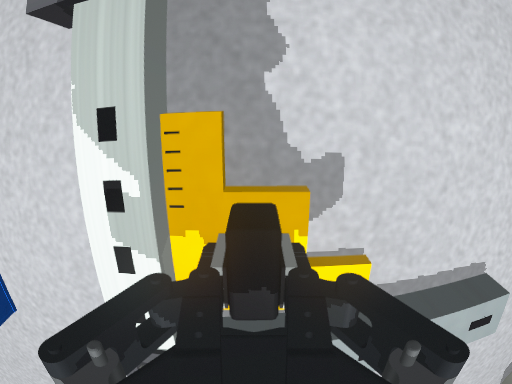

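arm_command(xyz=[[0.3, 0, -0.2], [0.6, 0, -0.3], [0.6, 0, -0.3], [0.6, 0, -0.3]], angular=[[0, -0.5, 0], [0, -1, 0], [0, -1.4, 0], [0, -1.4, 0]], fingers=[0, 0, 0, 0])

```text
clock: 13.15
tcp_pos: [0.5397, -0.2552, 0.0375]
orientation: [-3.138, 0.016, 3.125]
ft_force: [-4.9, 8.7, 5.4]
opening: 0.0228
```

```bash
python3 -c "
from h import *
go(.554,-.259,.037,89.0);o=r.get_obs();print(o['torque'])
d=snap('scene','s7.png');a=cv2.imread('pics/s7.png');cv2.imwrite('pics/s7c.png',cv2.resize(a[150:270,140:300],None,fx=5,fy=5,interpolation=cv2.INTER_CUBIC))
print([w(d,x['location']).round(4) for x in r.tip_of('scene','beam_end')],[w(d,x['location']).round(4) for x in r.tip_of('scene','square')])"
```

```text
t 13.15 pos [ 0.5397 -0.2552  0.0375] rpy [-3.138  0.016  3.125] F [-4.9  8.7  5.4] op 0.0228
shift cm [-1.44 -0.36  0.07] rot [-0.21  0.94  0.05]
[2.03967902 1.56658135 0.27086125]
[array([ 0.5858, -0.0665,  0.0355])] [array([ 0.5848, -0.304 ,  0.0008])]
```

View pics/s7c.png

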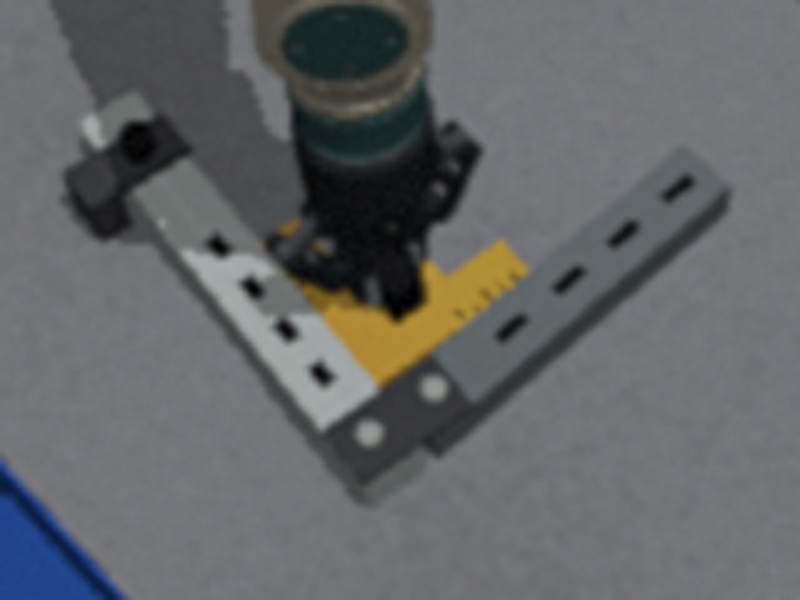

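arm_command(xyz=[[-0.2, 0, 0], [-0.4, 0, 0], [-0.6, 0, 0], [-0.8, 0, 0], [-0.8, 0, 0]], angular=[[0, 0, 0], [0, 0, 0], [0, 0, 0], [0, 0, 0], [0, 0, 0]], fingers=[0, 0, 0, 0, 0])

```text
clock: 13.72
tcp_pos: [0.5447, -0.2553, 0.0373]
orientation: [-3.138, 0.009, 3.125]
ft_force: [-11.9, 6.5, 10.8]
opening: 0.0229
```

```bash
python3 -c "
from h import *
go(.554,-.259,.037,89.0);o=r.get_obs();print(o['torque'])"
```

```text
t 13.7167 pos [ 0.5447 -0.2553  0.0373] rpy [-3.138  0.009  3.125] F [-11.9   6.5  10.8] op 0.0229
shift cm [-0.93 -0.35  0.04] rot [-0.23  0.5   0.04]
[2.04801736 2.90174051 0.3973147 ]
```

arm_command(xyz=[[-0.2, 0, -0.05], [-0.4, 0, -0.05], [-0.6, 0, -0.1], [-0.8, 0, -0.1], [-0.8, 0, -0.1]], angular=[[0, 0, 0], [0, -0.2, 0], [0, -0.3, 0], [0, -0.3, 0], [0, -0.3, 0]], fingers=[0, 0, 0, 0, 0])

```text
clock: 14.13
tcp_pos: [0.5523, -0.2554, 0.0374]
orientation: [-3.138, 0.013, 3.125]
ft_force: [-9.3, 6.9, 4.9]
opening: 0.0227
```

```bash
python3 -c "
from h import *
go(.554,-.259,.037,89.0);o=r.get_obs();print(o['torque'])"
```

```text
t 14.1333 pos [ 0.5523 -0.2554  0.0374] rpy [-3.138  0.013  3.125] F [-9.3  6.9  4.9] op 0.0227
shift cm [-0.17 -0.36  0.04] rot [-0.23  0.76  0.05]
[1.6833122  2.72636078 0.44892004]
```

arm_command(xyz=[[-0.1, -0.1, 0], [-0.2, -0.1, 0], [-0.3, -0.2, 0], [-0.3, -0.2, 0]], angular=[[0, 0, 0], [0, 0, 0], [0, 0, 0], [0, 0, 0]], fingers=[0, 0, 0, 0])

```text
clock: 14.47
tcp_pos: [0.5528, -0.2555, 0.0373]
orientation: [-3.141, 0.008, 3.125]
ft_force: [-15.7, 11.7, 11.1]
opening: 0.0231
```

arm_command(xyz=[[-0.1, -0.1, 0], [-0.2, -0.1, 0], [-0.3, -0.1, 0], [-0.3, -0.1, 0]], angular=[[0, 0, 0], [0, 0, 0], [0, 0, 0], [0, 0, 0]], fingers=[0, 0, 0, 0])

```text
clock: 14.8
tcp_pos: [0.5545, -0.2555, 0.0373]
orientation: [3.14, 0.006, 3.125]
ft_force: [-20.0, 14.1, 13.6]
opening: 0.0229
```

```bash
python3 -c "
from h import *
go(.554,-.259,.037,89.0);o=r.get_obs();print(o['torque'])
d=snap('scene','s8.png');a=cv2.imread('pics/s8.png');cv2.imwrite('pics/s8c.png',cv2.resize(a[150:270,140:300],None,fx=5,fy=5,interpolation=cv2.INTER_CUBIC))
for t in ['beam_end','frame','square','upright_end']: print(t,[w(d,x['location']).round(4) for x in r.tip_of('scene',t)])
d=snap('top','t8.png');a=cv2.imread('pics/t8.png');cv2.imwrite('pics/t8c.png',cv2.resize(a[160:270,215:325],None,fx=5,fy=5,interpolation=cv2.INTER_CUBIC))
for t in ['beam_end','frame']: print(t,[w(d,x['location']).round(4) for x in r.tip_of('top',t)])
"
```

```text
t 14.8 pos [ 0.5545 -0.2555  0.0373] rpy [3.14  0.006 3.125] F [-20.   14.1  13.6] op 0.0229
shift cm [ 0.04 -0.35  0.03] rot [0.07 0.34 0.06]
[2.65029965 3.92513606 0.2984332 ]
beam_end [array([ 0.6045, -0.0634,  0.0343])]
frame [array([ 6.037e-01, -3.068e-01,  5.000e-04])]
square [array([ 6.012e-01, -3.009e-01, -2.000e-04])]
upright_end [array([ 0.3452, -0.3025,  0.0346])]
beam_end [array([ 0.6053, -0.066 ,  0.035 ])]
frame [array([ 0.5989, -0.3071, -0.0008])]
```

View pics/s8c.png

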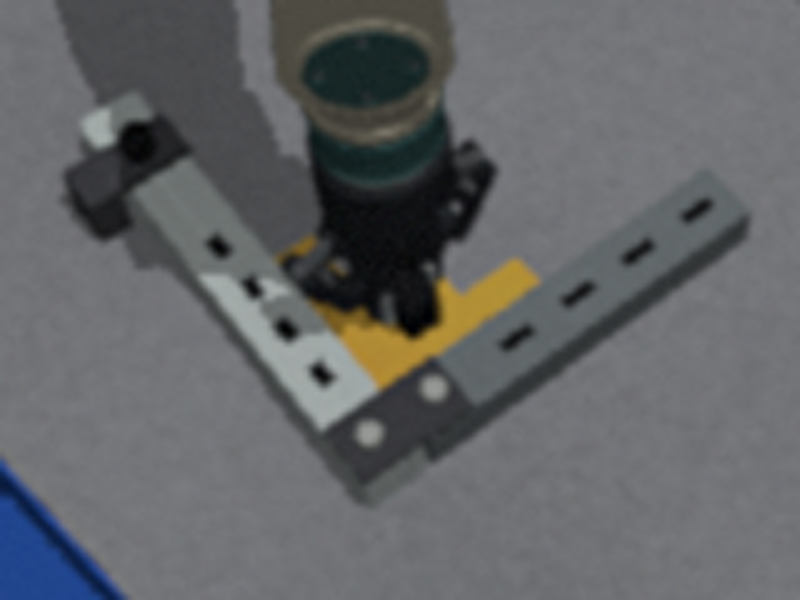

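View pics/t8c.png

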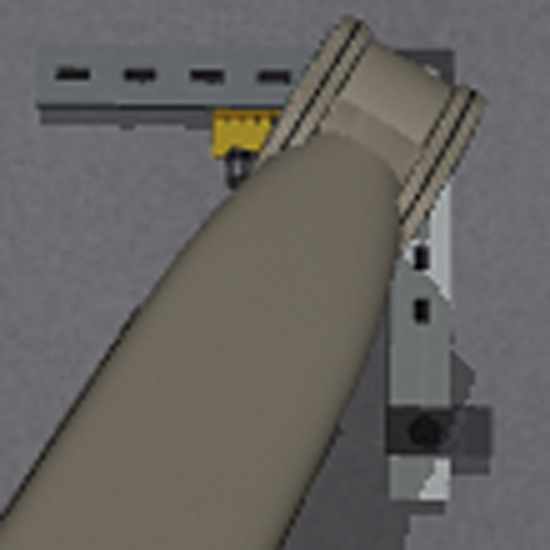

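Run:
```python
from h import *
cv=cv2
d=r.get_image('top')
for n in ('top0','t8'):
    g=cv2.cvtColor(cv2.imread(f'pics/{n}.png'),cv2.COLOR_BGR2GRAY).astype(float)
    # outer (far) beam edge: strongest vertical gradient between rows 166..185 per column, subpixel
    for nm,lo,hi,sg in(('far',165,176,1),('near',176,192,-1)):
        P=[]
        for u in range(226,256):
            c=cv2.GaussianBlur(g,(3,3),0)[lo:hi,u]; q=np.diff(c)*sg; q=np.clip(q,0,None); k=q.argmax()
            s=slice(max(0,k-1),k+2); P.append((u,lo+.5+(np.arange(len(q))[s]*q[s]).sum()/q[s].sum()))
        W=np.array([ray(d,*p,.034)[:2] for p in P],np.float32)
        vx,vy,x0,y0=cv2.fitLine(W,cv2.DIST_HUBER,0,.0005,.001).ravel(); a=np.degrees(np.arctan2(vy,vx))%180
        print(n,nm,'heading',a, 'x at y=-.187',x0+vx/vy*(-.187-y0))
```

```text
top0 far heading 94.27654 x at y=-.187 0.64418554
top0 near heading 79.98182 x at y=-.187 0.58904046
t8 far heading 113.639565 x at y=-.187 0.668019
t8 near heading 89.88509 x at y=-.187 0.60417783
```

arm_command(xyz=[[-0.1, 0, 0], [-0.2, -0.1, 0], [-0.3, -0.1, 0], [-0.3, -0.1, 0], [-0.3, -0.1, 0]], angular=[[0, 0, 0], [0, 0, 0], [0, 0, 0], [0, 0, 0], [0, 0, 0]], fingers=[0, 0, 0, 0, 0])

```text
clock: 15.67
tcp_pos: [0.5554, -0.2555, 0.0373]
orientation: [3.139, 0.002, 3.125]
ft_force: [-23.9, 16.7, 18.3]
opening: 0.0228
```

```bash
python3 -c "
from h import *
go(.554,-.259,.037,89.0);o=r.get_obs();print(o['torque'])
d=snap('wrist','w9.png')
d=snap('top','t9.png')
"
```

```text
t 15.6667 pos [ 0.5554 -0.2555  0.0373] rpy [3.139e+00 2.000e-03 3.125e+00] F [-23.9  16.7  18.3] op 0.0228
shift cm [ 0.13 -0.36  0.03] rot [0.17 0.11 0.03]
[2.94135174 4.70200771 0.07532183]
```

View pics/w9.png

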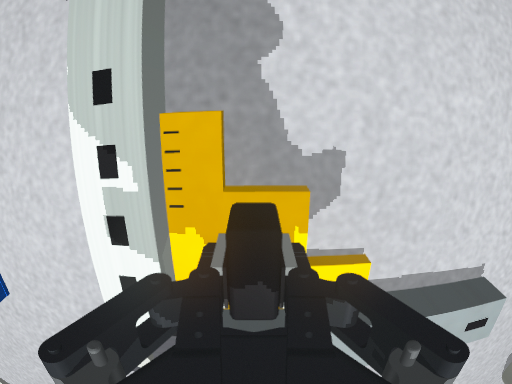

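```bash
cat > beam.py <<'E'
from h import *
import sys
d=dict(np.load('cal.npz')) if False else r.get_image('top')
def edge(n,rng,lo,hi,sg,z,horiz):
    g=cv2.GaussianBlur(cv2.cvtColor(cv2.imread(f'pics/{n}.png'),cv2.COLOR_BGR2GRAY).astype(float),(3,3),0)
    P=[]
    for t in rng:
        c=g[lo:hi,t] if horiz else g[t,lo:hi]
        q=np.clip(np.diff(c)*sg,0,None);k=q.argmax();s=slice(max(0,k-1),k+2);e=lo+.5+(np.arange(len(q))[s]*q[s]).sum()/q[s].sum()
        P.append((t,e) if horiz else (e,t))
    W=np.array([ray(d,*p,z)[:2] for p in P],np.float32)
    vx,vy,x0,y0=cv2.fitLine(W,cv2.DIST_HUBER,0,.0005,.001).ravel()
    res=np.std((W-[x0,y0])@[-vy,vx]); return np.degrees(np.arctan2(vy,vx))%180, x0,y0,res*1000
print('upright top0', edge('top0',range(186,240),288,298,1,.035,False), edge('top0',range(186,240),300,309,-1,.035,False))
for n in sys.argv[1:]:
    g=cv2.imread(f'pics/{n}.png',0); print(n,g[164:192,240])
    print(n,'near',edge(n,range(225,256),179,184,-1,.034,True),'far',edge(n,range(225,262),167,173,1,.034,True))
E
python3 beam.py t8 t9
python3 -c "
import cv2;a=cv2.imread('pics/t9.png');cv2.imwrite('pics/t9c.png',cv2.resize(a[160:200,215:300],None,fx=9,fy=9,interpolation=cv2.INTER_NEAREST))"
```

```text
upright top0 (np.float32(179.3077), np.float32(0.5029386), np.float32(-0.30523023), np.float32(0.25861752)) (np.float32(179.93968), np.float32(0.50353837), np.float32(-0.3436424), np.float32(0.182628))
t8 [105 103 105 106 108 101 100 101 101  84  22  22  85 103 103 103 107  34
  77  74  74  71 106 108 106 106 106 110]
t8 near (np.float32(90.14102), np.float32(0.60412806), np.float32(-0.12504995), np.float32(0.09527144)) far (np.float32(0.0), np.float32(0.0), np.float32(0.0), np.float32(nan))
t9 [104 103 103 105 105 101 101 101 105  45  25  44 106 103 103 106  71  57
  76  73  71 108 105 107 107 107 106 109]
t9 near (np.float32(89.55476), np.float32(0.6049564), np.float32(-0.13610995), np.float32(0.14320663)) far (np.float32(0.0), np.float32(0.0), np.float32(0.0), np.float32(nan))beam.py:9: RuntimeWarning: invalid value encountered in scalar divide
  q=np.clip(np.diff(c)*sg,0,None);k=q.argmax();s=slice(max(0,k-1),k+2);e=lo+.5+(np.arange(len(q))[s]*q[s]).sum()/q[s].sum()
```

View pics/t9c.png

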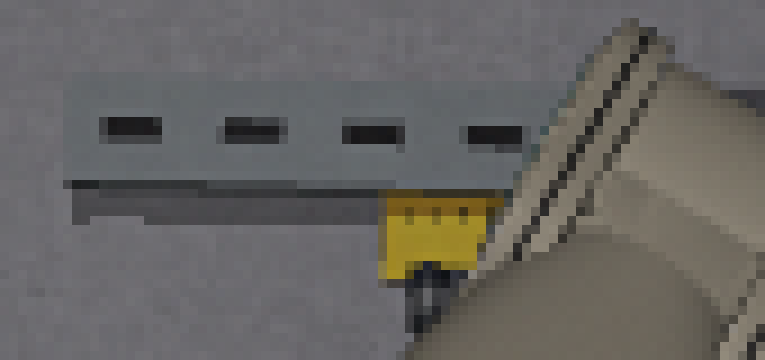

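arm_command(xyz=[[0, 0, -0.1], [-0.1, 0, -0.1], [-0.2, 0, -0.1], [-0.3, 0, -0.1], [-0.3, 0, -0.1]], angular=[[0, 0, 0], [0, 0, 0], [0, 0, 0], [0, 0, 0], [0, 0, 0]], fingers=[0, 0, 0, 0, 0])

```text
clock: 16.23
tcp_pos: [0.5558, -0.2553, 0.0375]
orientation: [3.139, -0.004, 3.123]
ft_force: [-28.2, 14.2, 19.0]
opening: 0.0231
```

```bash
python3 -c "
from h import *
go(.554,-.259,.037,89.0);o=r.get_obs();print(o['torque'])
d=snap('top','t10.png')
"; python3 beam.py t10 2>/dev/null | tail -1
```

```text
t 16.2333 pos [ 0.5558 -0.2553  0.0375] rpy [ 3.139 -0.004  3.123] F [-28.2  14.2  19. ] op 0.0231
shift cm [ 0.18 -0.37  0.05] rot [ 0.17 -0.2  -0.06]
[ 2.82507308  5.53031886 -0.13652413]
t10 near (np.float32(89.55926), np.float32(0.6054783), np.float32(-0.1280561), np.float32(0.16465363)) far (np.float32(0.0), np.float32(0.0), np.float32(0.0), np.float32(nan))
```

arm_command(xyz=[[0.1, -0.1, 0], [0.1, -0.2, 0], [0.1, -0.2, 0], [0.1, -0.2, 0]], angular=[[0.2, -0.3, -0.2], [0.3, -0.3, -0.3], [0.3, -0.3, -0.3], [0.3, -0.3, -0.3]], fingers=[0, 0, 0, 0])

```text
clock: 16.67
tcp_pos: [0.5555, -0.2555, 0.0373]
orientation: [3.14, 0.004, 3.129]
ft_force: [-25.3, 19.7, 18.4]
opening: 0.0229
```

```bash
python3 -c "
from h import *
go(.554,-.259,.037,89.0);o=r.get_obs();print(o['torque'])
d=snap('top','t11.png')
for t in ['beam_end','door_pull','bottle','carton','bolt_bin']: print(t,[w(d,x['location']).round(4) for x in r.tip_of('top',t)])
d=snap('scene','s11.png');a=cv2.imread('pics/s11.png');cv2.imwrite('pics/s11c.png',cv2.resize(a[150:270,140:300],None,fx=5,fy=5,interpolation=cv2.INTER_CUBIC))
for t in ['beam_end','frame','square','upright_end']: print(t,[w(d,x['location']).round(4) for x in r.tip_of('scene',t)])
d=snap('wrist','w11.png')
"; python3 beam.py t11 2>/dev/null | tail -1
```

```text
t 16.6667 pos [ 0.5555 -0.2555  0.0373] rpy [3.14  0.004 3.129] F [-25.3  19.7  18.4] op 0.0229
shift cm [ 0.15 -0.35  0.03] rot [0.12 0.22 0.26]
[ 3.7468952   5.06571009 -0.27366312]
beam_end [array([ 0.606 , -0.0675,  0.0369]), array([0.5005, 0.3024, 0.1019])]
door_pull [array([0.4995, 0.2983, 0.104 ]), array([0.7625, 0.2208, 0.0021])]
bottle [array([7.836e-01, 9.730e-02, 6.000e-04])]
carton [array([0.7629, 0.2206, 0.0023])]
bolt_bin [array([ 0.5662, -0.5314, -0.0017]), array([0.7621, 0.2213, 0.0014])]
beam_end [array([ 0.6105, -0.0632,  0.0348])]
frame [array([ 0.6044, -0.3096, -0.0016])]
square [array([ 6.034e-01, -3.002e-01,  6.000e-04])]
upright_end [array([ 0.6038, -0.3039,  0.0013]), array([ 0.3439, -0.3033,  0.0353])]
t11 near (np.float32(89.581566), np.float32(0.6055195), np.float32(-0.12302604), np.float32(0.17211375)) far (np.float32(0.0), np.float32(0.0), np.float32(0.0), np.float32(nan))
```

View pics/s11c.png

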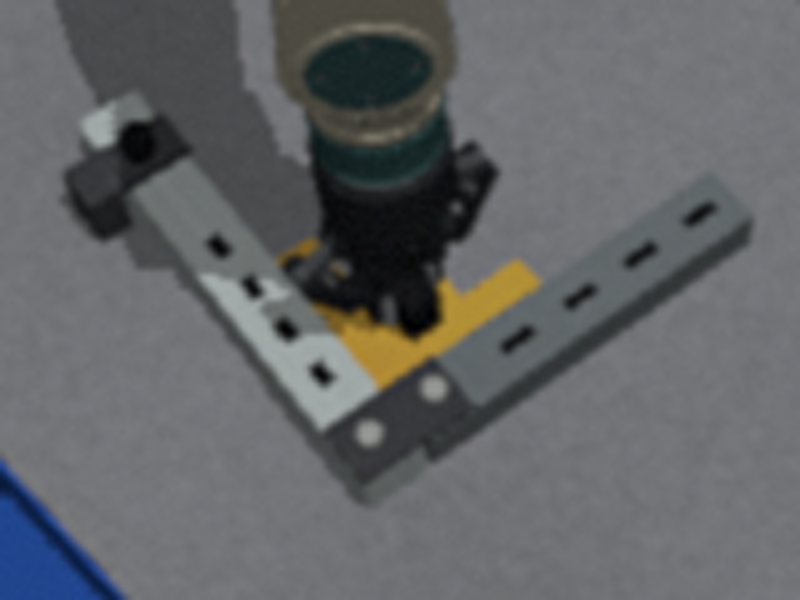

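View pics/w11.png

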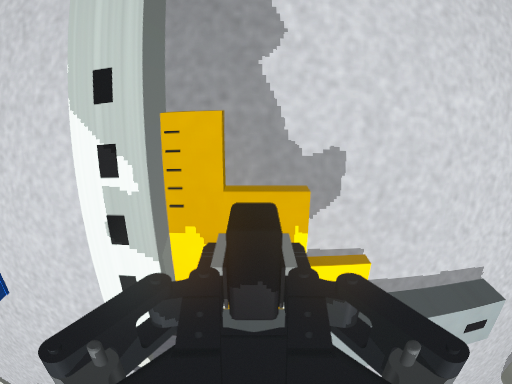

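arm_command(xyz=[[0.3, -0.1, -0.1], [0.8, -0.2, -0.1], [0.8, -0.2, -0.1], [0.8, -0.2, -0.1]], angular=[[0, 0.2, 0], [0, 0.4, 0], [0, 0.4, 0], [0, 0.4, 0]], fingers=[0, 0, 0, 0])

```text
clock: 17.65
tcp_pos: [0.5552, -0.2559, 0.0379]
orientation: [3.134, 0.014, 3.132]
ft_force: [-5.3, 23.1, 2.6]
opening: 0.0227
```

```bash
python3 -c "
from h import *
go(.554,-.259,.037,89.0);o=r.get_obs();print(o['torque'],R.from_euler('xyz',o['orientation']).apply([0,1,0]))"
```

```text
t 17.65 pos [ 0.5552 -0.2559  0.0379] rpy [3.134 0.014 3.132] F [-5.3 23.1  2.6] op 0.0227
shift cm [ 0.11 -0.31  0.08] rot [0.44 0.78 0.43]
[ 5.06733711  1.59450762 -0.19405954] [0.00990892 0.99992231 0.00756222]
```

arm_command(xyz=[[0, 0, 0], [0, 0, 0], [0, 0, 0]], angular=[[0, 0, -0.3], [0, 0, -0.6], [0, 0, -0.6]], fingers=[0, 0, 0])

```text
clock: 17.9
tcp_pos: [0.5552, -0.2559, 0.0378]
orientation: [3.134, 0.013, 3.139]
ft_force: [-5.3, 23.1, 2.5]
opening: 0.023
```

```bash
python3 -c "
from h import *
go(.554,-.259,.037,89.0);o=r.get_obs();print(o['torque'],R.from_euler('xyz',o['orientation']).apply([0,1,0]))"
```

```text
t 17.9 pos [ 0.5552 -0.2559  0.0378] rpy [3.134 0.013 3.139] F [-5.3 23.1  2.5] op 0.023
shift cm [ 0.12 -0.32  0.08] rot [0.44 0.76 0.88]
[ 5.10494328  1.58616311 -1.03952929] [0.00203153 0.99996947 0.00754518]
```

arm_command(xyz=[[0, 0, 0], [0, 0, 0], [0, 0, 0]], angular=[[0, 0, 0.6], [0, 0, 1.2], [0, 0, 1.2]], fingers=[0, 0, 0])

```text
clock: 18.15
tcp_pos: [0.5552, -0.2558, 0.0378]
orientation: [3.134, 0.013, 3.124]
ft_force: [-5.7, 22.9, 3.9]
opening: 0.0234
```

```bash
python3 -c "
from h import *
go(.554,-.259,.037,89.0);o=r.get_obs();print(o['torque'],R.from_euler('xyz',o['orientation']).apply([0,1,0]))"
```

```text
t 18.15 pos [ 0.5552 -0.2558  0.0378] rpy [3.134 0.013 3.124] F [-5.7 22.9  3.9] op 0.0234
shift cm [ 0.12 -0.32  0.08] rot [ 0.41  0.74 -0.02]
[4.88795635 1.67673119 0.55922961] [0.01776859 0.99981678 0.00711865]
```

arm_command(xyz=[[-0.3, 0, 0], [-0.6, 0, 0], [-0.9, 0, 0], [-1.0, 0, 0], [-1.0, 0, 0], [-1.0, 0, 0]], angular=[[0.3, -0.1, -0.3], [0.3, -0.2, -0.5], [0.3, -0.3, -0.5], [0.3, -0.3, -0.5], [0.3, -0.3, -0.5], [0.3, -0.3, -0.5]], fingers=[0, 0, 0, 0, 0, 0])

```text
clock: 18.65
tcp_pos: [0.5556, -0.2555, 0.0374]
orientation: [3.141, -0.002, 3.128]
ft_force: [-28.2, 22.1, 19.2]
opening: 0.0229
```

```bash
python3 -c "
from h import *
go(.554,-.259,.037,89.33);o=r.get_obs();print(o['torque'])
d=snap('top','t12.png')
d=snap('scene','s12.png')
for c in('top','scene'):
  d=r.get_image(c)
  for t in ['beam_end','frame','upright_end']: print(c,t,[w(d,x['location']).round(4) for x in r.tip_of(c,t)][:1])
"; python3 beam.py t12 2>/dev/null | tail -1
```

```text
t 18.65 pos [ 0.5556 -0.2555  0.0374] rpy [ 3.141e+00 -2.000e-03  3.128e+00] F [-28.2  22.1  19.2] op 0.0229
shift cm [ 0.16 -0.35  0.04] rot [ 0.05 -0.09 -0.1 ]
[ 4.39845992  5.41375241 -0.18133467]
top beam_end [array([ 0.6096, -0.0652,  0.0327])]
top frame [array([ 0.6005, -0.3066,  0.0031])]
top upright_end [array([ 0.3394, -0.3051,  0.0358])]
scene beam_end [array([ 0.61  , -0.0671,  0.0349])]
scene frame [array([ 0.6001, -0.3054,  0.0009])]
scene upright_end [array([ 0.3444, -0.3039,  0.0376])]
t12 near (np.float32(89.562965), np.float32(0.6054809), np.float32(-0.12805606), np.float32(0.17356086)) far (np.float32(0.0), np.float32(0.0), np.float32(0.0), np.float32(nan))
```

```bash
cat > slots.py <<'E'
from h import *
d=r.get_image('top')
def head(n,r0,r1,c0,c1,z,k):
    g=255-cv2.imread(f'pics/{n}.png',0)[r0:r1,c0:c1].astype(float)
    b=(g>195).astype(np.uint8); nl,lab,st,_=cv2.connectedComponentsWithStats(cv2.dilate(b,np.ones((3,3),np.uint8)))
    P=[]
    for i in range(1,nl):
        if st[i,4]<12: continue
        m=lab==i; wt=np.clip(g-160,0,None)*m; yy,xx=np.mgrid[:g.shape[0],:g.shape[1]]
        P.append((c0+(xx*wt).sum()/wt.sum(), r0+(yy*wt).sum()/wt.sum()))
    W=np.array([ray(d,*p,z)[:2] for p in P],np.float32)
    vx,vy,x0,y0=cv2.fitLine(W,cv2.DIST_L2,0,.001,.001).ravel(); a=np.degrees(np.arctan2(vy,vx))%180
    print(n,a.round(2),np.round(P,1).tolist(), 'res mm',(((W-[x0,y0])@[-vy,vx])*1000).round(2))
head('top0',184,230,294,304,.035,0)
for n in ('top0','t8','t9','t10','t11','t12'): 
    if n=='top0': head(n,174,185,224,275,.034,0)
    else: head(n,170,180,224,264,.034,0)
E
python3 slots.py
```

```text
top0 179.66 [[298.9, 190.2], [298.9, 200.6], [298.7, 211.3], [298.8, 221.6]] res mm [-0.   -0.08  0.18 -0.09]
top0 90.17 [[269.0, 176.9], [242.2, 178.9], [255.6, 177.9], [228.7, 179.8], [265.7, 183.7]] res mm [  8.8    1.73   5.2   -1.73 -14.  ]
t8 89.69 [[229.1, 174.3], [242.5, 174.5], [256.1, 174.7]] res mm [-0.    0.01 -0.  ]
t9 89.09 [[229.2, 173.8], [242.5, 174.1], [256.0, 174.4]] res mm [ 0.03 -0.06  0.03]
t10 88.99 [[229.3, 173.5], [242.6, 173.8], [256.1, 174.2]] res mm [ 0.03 -0.07  0.03]
t11 89.01 [[229.3, 173.5], [242.6, 173.8], [256.1, 174.2]] res mm [ 0.04 -0.07  0.04]
t12 88.99 [[229.3, 173.5], [242.6, 173.8], [256.1, 174.2]] res mm [ 0.03 -0.06  0.03]
```

```bash
cat > sl2.py <<'E'
from h import *
ds=r.get_image('scene')
U=[(219,244),(254,289),(287,330),(322,374)]; B=[(703,213),(641,256),(580,296),(518,339)]
for n in ('s8','s11','s12'):
    g=255-cv2.imread(f'pics/{n}.png',0).astype(float)
    for nm,L,z in(('up',U,.035),('beam',B,.034)):
        P=[]
        for c in L:
            u,v=140+c[0]/5,150+c[1]/5
            if n=='s8' and nm=='beam': u-=0.8*(c[0]-370)/333;v-=.7*(c[0]-370)/333
            yy,xx=np.mgrid[:384,:512]; win=(abs(xx-u)<4.5)&(abs(yy-v)<4.5)
            bg=np.percentile(g[win],60); wt=np.clip(g-bg-40,0,None)*win
            P.append(((xx*wt).sum()/wt.sum(),(yy*wt).sum()/wt.sum()))
        W=np.array([ray(ds,*p,z)[:2] for p in P],np.float32)
        vx,vy,x0,y0=cv2.fitLine(W,cv2.DIST_L2,0,.001,.001).ravel(); a=np.degrees(np.arctan2(vy,vx))%180
        print(n,nm,a.round(2),'spac mm',(np.linalg.norm(np.diff(W,axis=0),axis=1)*1000).round(1),'res',(((W-[x0,y0])@[-vy,vx])*1000).round(2))
E
python3 sl2.py
```

```text
s8 up 179.31 spac mm [34.3 34.6 35.8] res [-0.19  0.14  0.29 -0.23]
s8 beam 89.75 spac mm [45.7 44.5 45.2] res [-0.01 -0.03  0.1  -0.05]
s11 up 179.28 spac mm [33.9 35.1 35.8] res [-0.24  0.21  0.28 -0.25]
s11 beam 88.94 spac mm [44.7 44.8 45. ] res [ 0.05 -0.07  0.01  0.02]
s12 up 179.3 spac mm [33.9 35.2 35.7] res [-0.23  0.19  0.28 -0.25]
s12 beam 88.97 spac mm [44.6 44.7 45.1] res [ 0.08 -0.13  0.02  0.03]
```

```bash
cat > sl3.py <<'E'
from h import *
ds=r.get_image('scene');dt=r.get_image('top')
U=[(219,244),(254,289),(287,330),(322,374)]
g=255-cv2.imread('pics/scene0.png',0).astype(float)
for thr in (25,40,60):
  P=[]
  for c in U:
    u,v=140+c[0]/5,150+c[1]/5
    yy,xx=np.mgrid[:384,:512]; win=(abs(xx-u)<4.5)&(abs(yy-v)<4.5)
    bg=np.percentile(g[win],60); wt=np.clip(g-bg-thr,0,None)*win
    P.append(((xx*wt).sum()/wt.sum(),(yy*wt).sum()/wt.sum()))
  W=np.array([ray(ds,*p,.035)[:2] for p in P],np.float32)
  vx,vy,x0,y0=cv2.fitLine(W,cv2.DIST_L2,0,.001,.001).ravel(); print('scene0 up',np.degrees(np.arctan2(vy,vx))%180,(np.linalg.norm(np.diff(W,axis=0),axis=1)*1000).round(1),(((W-[x0,y0])@[-vy,vx])*1000).round(2))
# top slots with various thresholds
g=255-cv2.imread('pics/top0.png',0).astype(float)
for thr in (25,40,60):
  P=[]
  for (u,v) in [(298.9,190.2),(298.9,200.6),(298.7,211.3),(298.8,221.6)]:
    yy,xx=np.mgrid[:384,:512]; win=(abs(xx-u)<4.0)&(abs(yy-v)<5)
    bg=np.percentile(g[win],40); wt=np.clip(g-bg-thr,0,None)*win
    P.append(((xx*wt).sum()/wt.sum(),(yy*wt).sum()/wt.sum()))
  W=np.array([ray(dt,*p,.035)[:2] for p in P],np.float32)
  vx,vy,x0,y0=cv2.fitLine(W,cv2.DIST_L2,0,.001,.001).ravel(); print('top0 up',np.degrees(np.arctan2(vy,vx))%180,W[:,1])
# crossing of white top-face threshold edges in top0 (both sides) and mid line
im=cv2.imread('pics/top0.png',0).astype(float)
L=[];Rr=[]
for v in range(184,239):
  row=im[v,286:312]; 
  thr=135
  k=np.nonzero(row>thr)[0]
  if len(k)<5: continue
  a,b=k[0],k[-1]
  L.append((286+a-1+(thr-row[a-1])/(row[a]-row[a-1]),v)); Rr.append((286+b+(row[b]-thr)/(row[b]-row[b+1]),v))
for nm,Q in(('in',L),('out',Rr)):
  W=np.array([ray(dt,*p,.035)[:2] for p in Q],np.float32); vx,vy,x0,y0=cv2.fitLine(W,cv2.DIST_HUBER,0,.001,.001).ravel();print(nm,np.degrees(np.arctan2(vy,vx))%180,len(Q))
E
python3 sl3.py
```

```text
scene0 up 179.42668 [34.7 34.9 35.3] [-0.11  0.09  0.13 -0.12]
scene0 up 179.37541 [34.7 34.9 35.3] [-0.09  0.05  0.16 -0.12]
scene0 up 179.33705 [34.7 34.8 35.4] [-0.07  0.01  0.17 -0.11]
top0 up 179.7038 [-0.32477474 -0.3246814  -0.32424292 -0.3243149 ]
top0 up 179.74113 [-0.32473567 -0.3246296  -0.32426897 -0.3243273 ]
top0 up 179.64272 [-0.32465515 -0.3245148  -0.32402378 -0.3240935 ]
in 178.9736 55
out 179.91315 55
```

arm_command(xyz=[[0.8, 0.5, 0], [1.6, 1.0, -0.2], [2.4, 1.5, -0.5], [2.4, 1.5, -2], [2.4, 1.5, -4.5], [2.4, 1.5, -7], [2.4, 1.5, -8], [2.4, 1.5, -8]], angular=[[0, 0, 0], [0, 0, 0], [0, 0, 0], [0, 0, 0], [0, 0, 0], [0, 0, 0], [0, 0, 0], [0, 0, 0]], fingers=[0, 0, 0, 0, 0, 0, 0, 0])

```text
clock: 20.07
tcp_pos: [0.5496, -0.2531, 0.1258]
orientation: [-3.114, 0.041, 3.127]
ft_force: [0.5, -0.8, -2.6]
opening: 0.0225
```

```bash
python3 -c "
from h import *
go(.735,-.075,.115,89.33);o=r.get_obs();print(o['torque'])
d=snap('top','t13.png');d=snap('scene','s13.png')
d=snap('wrist','w13.png')
"
python3 - <<'E'
import sys;sys.argv=['x']
exec(open('slots.py').read().split("head('top0',184")[0])
head('t13',170,180,224,275,.034,0); head('t13',184,230,294,304,.035,0)
E
```

```text
t 20.0667 pos [ 0.5496 -0.2531  0.1258] rpy [-3.114  0.041  3.127] F [ 0.5 -0.8 -2.6] op 0.0225
shift cm [-18.22  18.12   1.31] rot [-1.61  2.32 -0.2 ]
[ 0.00788232 -0.02762084 -0.00317264]
t13 88.95 [[229.3, 173.5], [242.6, 173.8], [256.1, 174.2], [269.4, 174.6]] res mm [ 0.06 -0.08 -0.04  0.05]
t13 179.33 [[299.0, 202.4], [298.8, 221.5]] res mm [-0.  0.]
```

View pics/w13.png

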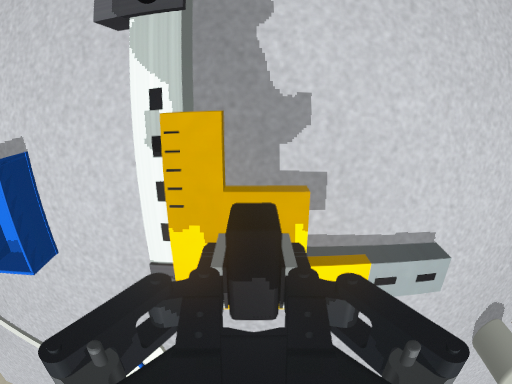

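arm_command(xyz=[[-2, 2, 0], [-5, 5, 0], [-8, 8, 0], [-11, 11, 0], [-14, 14, 0], [-16.5, 16.5, 0], [-18.2, 18.1, 0], [-18.2, 18.1, 2.5], [-18.2, 18.1, 5], [-18.2, 18.1, 7], [-18.2, 18.1, 7]], angular=[[-1, 1, 0], [-1.6, 2.3, 0], [-1.6, 2.3, 0], [-1.6, 2.3, 0], [-1.6, 2.3, 0], [-1.6, 2.3, 0], [-1.6, 2.3, 0], [-1.6, 2.3, 0], [-1.6, 2.3, 0], [-1.6, 2.3, 0], [-1.6, 2.3, 0]], fingers=[0, 0, 0, 0, 0, 0, 0, 0, 0, 0, 0])

```text
clock: 21.18
tcp_pos: [0.728, -0.0727, 0.0451]
orientation: [3.134, -0.021, 3.127]
ft_force: [-1.2, 0.1, -4.9]
opening: 0.0228
```

```bash
python3 -c "
from h import *
go(.735,-.075,.045,89.33)
d=snap('top','t14.png');a=cv2.imread('pics/t14.png');cv2.imwrite('pics/t14c.png',cv2.resize(a[90:240,150:310],None,fx=5,fy=5,interpolation=cv2.INTER_CUBIC))
d=snap('wrist','w14.png')
"
```

```text
t 21.1833 pos [ 0.728  -0.0727  0.0451] rpy [ 3.134 -0.021  3.127] F [-1.2  0.1 -4.9] op 0.0228
shift cm [-0.7  -0.22 -0.01] rot [ 0.41 -1.19 -0.15]
```

View pics/w14.png

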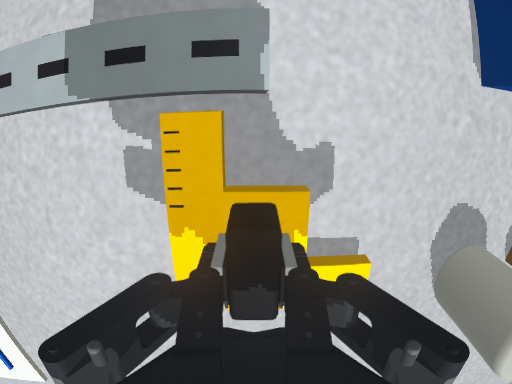

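View pics/t14c.png

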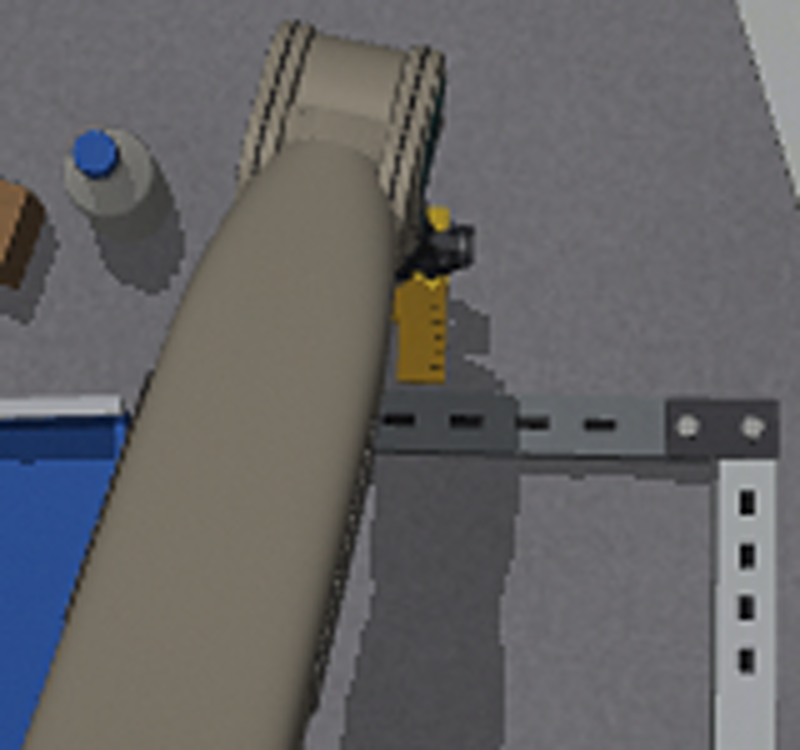

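arm_command(xyz=[[0.3, 0, 0], [0.6, 0, 0], [0.9, 0, 0], [1.2, 0, 0], [1.5, 0, 0], [1.8, 0, 0], [2, 0, 0], [2, 0, 0]], angular=[[0, 0, 0], [0, 0, 0], [0, 0, 0], [0, 0, 0], [0, 0, 0], [0, 0, 0], [0, 0, 0], [0, 0, 0]], fingers=[0, 0, 0, 0, 0, 0, 0, 0])

```text
clock: 21.95
tcp_pos: [0.7144, -0.0734, 0.0548]
orientation: [3.136, -0.004, 3.127]
ft_force: [4.2, 0.9, -2.7]
opening: 0.0228
```

```bash
python3 -c "
from h import *
go(.735,-.075,.045,89.33)
d=snap('top','t15.png');a=cv2.imread('pics/t15.png');cv2.imwrite('pics/t15c.png',cv2.resize(a[90:240,150:310],None,fx=5,fy=5,interpolation=cv2.INTER_CUBIC))
"
```

```text
t 21.95 pos [ 0.7144 -0.0734  0.0548] rpy [ 3.136 -0.004  3.127] F [ 4.2  0.9 -2.7] op 0.0228
shift cm [-2.07 -0.13  0.97] rot [ 0.32 -0.25 -0.15]
```

View pics/t15c.png

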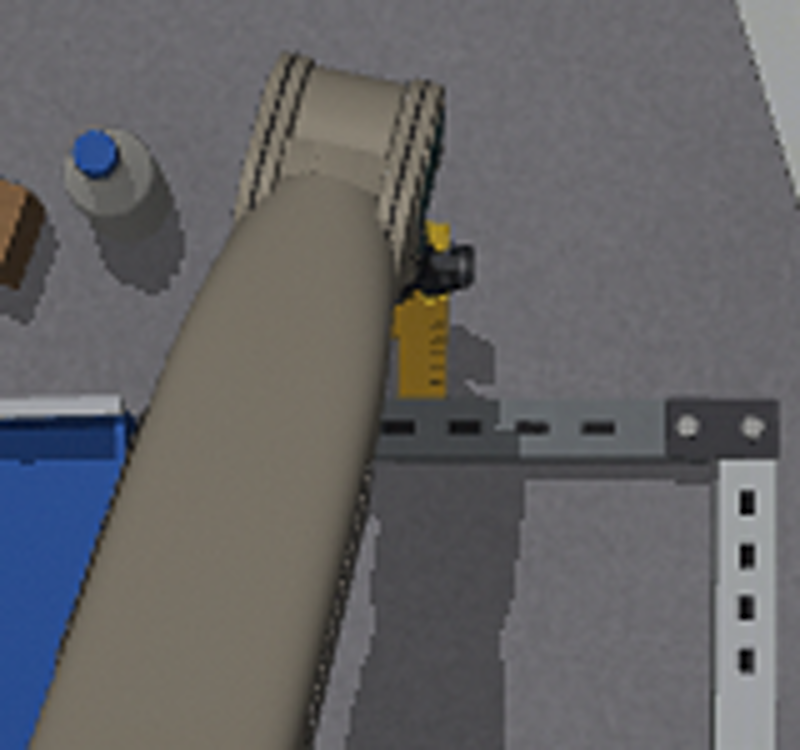

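arm_command(xyz=[[0.2, 0, 0], [0.4, 0, 0], [0.6, 0, 0], [0.6, 0, 0], [0, 0, 0], [-1.0, 0, 0], [-1.5, 0, -2], [-1.5, 0, -5], [-1.5, 0, -7], [-1.5, 0, -7]], angular=[[0, 0, 0], [0, 0, 0], [0, 0, 0], [0, 0, 0], [0, 0, 0], [0, 0, 0], [0, 0, 0], [0, 0, 0], [0, 0, 0], [0, 0, 0]], fingers=[0, 0, 0, 0, 0, 0, 0, 0, 0, 0])

```text
clock: 22.83
tcp_pos: [0.7317, -0.0755, 0.1286]
orientation: [3.139, -0.001, 3.126]
ft_force: [0.8, -0.9, -1.9]
opening: 0.0229
```

```bash
python3 -c "
from h import *
go(.533,-.240,.125,89.33)
d=snap('top','t16.png');a=cv2.imread('pics/t16.png');cv2.imwrite('pics/t16c.png',cv2.resize(a[90:240,150:310],None,fx=5,fy=5,interpolation=cv2.INTER_CUBIC))
";python3 - <<'E'
exec(open('slots.py').read().split("head('top0',184")[0])
head('t16',172,180,227,275,.034,0); head('t16',184,230,294,304,.035,0)
E
```

```text
t 22.8333 pos [ 0.7317 -0.0755  0.1286] rpy [ 3.139e+00 -1.000e-03  3.126e+00] F [ 0.8 -0.9 -1.9] op 0.0229
shift cm [ 19.62 -16.75   0.33] rot [ 0.14 -0.04 -0.2 ]
t16 92.28 [[229.8, 177.4], [242.1, 177.0], [255.1, 176.8], [269.0, 176.1]] res mm [ 0.15  0.09 -0.59  0.35]
t16 179.63 [[298.9, 190.2], [298.9, 200.6], [298.7, 211.3], [298.7, 221.6]] res mm [ 0.   -0.09  0.18 -0.09]
```

View pics/t16c.png

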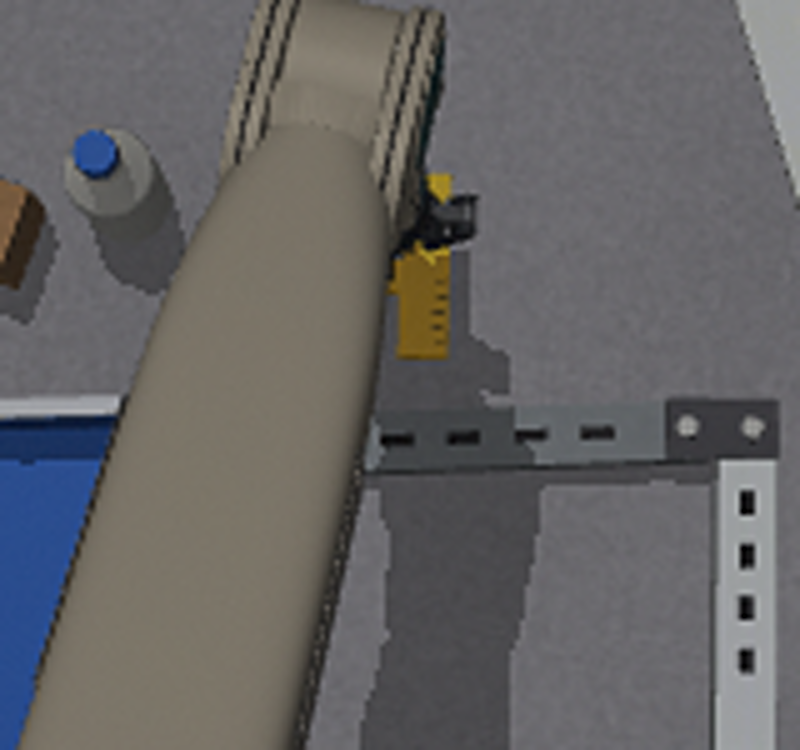

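arm_command(xyz=[[3, -2.5, 0], [6, -5, 0], [9, -7.7, 0], [12, -10.2, 0], [15, -12.8, 0], [17.5, -15, 0], [19.6, -16.7, 0], [19.8, -16.7, 0], [19.8, -16.7, 2], [19.8, -16.7, 5], [19.8, -16.7, 7.5], [19.8, -16.7, 8]], angular=[[0, 0, 0], [0, 0, 0], [0, 0, -0.2], [0, 0, -0.2], [0, 0, -0.2], [0, 0, -0.2], [0, 0, -0.2], [0, 0, -0.2], [0, 0, -0.2], [0, 0, -0.2], [0, 0, -0.2], [0, 0, -0.2]], fingers=[0, 0, 0, 0, 0, 0, 0, 0, 0, 0, 0, 0])

```text
clock: 23.93
tcp_pos: [0.5227, -0.2349, 0.0381]
orientation: [3.131, -0.018, 3.13]
ft_force: [-7.7, 5.8, 16.6]
opening: 0.0223
```

arm_command(xyz=[[0, 0, 0.2], [0, 0, 0.2], [0, 0, 0.2]], angular=[[0, 0, 0], [0, 0, 0], [0, 0, 0]], fingers=[0, 0, 0])

```text
clock: 24.18
tcp_pos: [0.5286, -0.238, 0.0425]
orientation: [3.137, -0.006, 3.131]
ft_force: [0.9, -0.2, -2.4]
opening: 0.0229
```

```bash
python3 -c "
from h import *
go(.533,-.240,.037,89.33)"
```

```text
t 24.1833 pos [ 0.5286 -0.238   0.0425] rpy [ 3.137 -0.006  3.131] F [ 0.9 -0.2 -2.4] op 0.0229
shift cm [-0.45 -0.2   0.55] rot [ 0.28 -0.37  0.05]
```

arm_command(xyz=[[0, 0, 0.2], [0, 0, 0.4], [0, 0, 0.5], [0, -0.5, 0.55], [0, -1, 0.55], [0, -1.4, 0.55], [0, -1.8, 0.55], [0, -2.1, 0.55], [0, -2.1, 0.55]], angular=[[0.3, -0.4, 0], [0.3, -0.4, 0], [0.3, -0.4, 0], [0.3, -0.4, 0], [0.3, -0.4, 0], [0.6, -0.4, 0], [0.8, -0.4, 0], [0.9, -0.4, 0], [0.9, -0.4, 0]], fingers=[0, 0, 0, 0, 0, 0, 0, 0, 0])

```text
clock: 24.93
tcp_pos: [0.5288, -0.2552, 0.0373]
orientation: [-3.141, 0.003, 3.131]
ft_force: [2.2, 13.5, 7.2]
opening: 0.0225
```

```bash
python3 -c "
from h import *
go(.5550,-.2555,.037,89.33);print(r.get_obs()['torque'])"
```

```text
t 24.9333 pos [ 0.5288 -0.2552  0.0373] rpy [-3.141e+00  3.000e-03  3.131e+00] F [ 2.2 13.5  7.2] op 0.0225
shift cm [-2.62  0.    0.04] rot [-0.03  0.19  0.08]
[ 2.83860136 -0.51305845 -0.31512944]
```

arm_command(xyz=[[-0.3, -0.1, -0.1], [-0.6, -0.1, -0.1], [-0.9, -0.1, -0.1], [-1.2, -0.1, -0.2], [-1.5, -0.1, -0.2], [-1.8, -0.1, -0.2], [-2.1, -0.1, -0.2], [-2.3, -0.1, -0.2], [-2.3, -0.1, -0.2]], angular=[[0, -0.2, 0], [0, -0.4, 0], [0, -0.4, 0], [0, -0.5, 0], [0, -0.6, 0], [0, -0.7, 0], [0, -0.8, 0], [0, -0.8, 0], [0, -0.8, 0]], fingers=[0, 0, 0, 0, 0, 0, 0, 0, 0])

```text
clock: 25.68
tcp_pos: [0.5425, -0.2553, 0.0374]
orientation: [-3.14, -0.003, 3.13]
ft_force: [-16.7, 11.7, 15.5]
opening: 0.0226
```

```bash
python3 -c "
from h import *
go(.5550,-.2555,.037,89.33);print(r.get_obs()['torque'])"
```

```text
t 25.6833 pos [ 0.5425 -0.2553  0.0374] rpy [-3.14e+00 -3.00e-03  3.13e+00] F [-16.7  11.7  15.5] op 0.0226
shift cm [-1.25 -0.    0.04] rot [-0.07 -0.15  0.  ]
[ 2.38433086  3.01402942 -0.15350682]
```

arm_command(xyz=[[0, 0, -0.15], [-0.3, 0, -0.2], [-0.6, 0, -0.2], [-0.8, 0, -0.2], [-0.8, 0, -0.2]], angular=[[0, -0.3, 0], [0, -0.4, 0], [0, -0.4, 0], [0, -0.4, 0], [0, -0.4, 0]], fingers=[0, 0, 0, 0, 0])

```text
clock: 26.1
tcp_pos: [0.5511, -0.2554, 0.0374]
orientation: [-3.141, 0.005, 3.13]
ft_force: [-9.0, 9.4, 3.1]
opening: 0.0233
```

```bash
python3 -c "
from h import *
go(.5550,-.2555,.037,89.33);print(r.get_obs()['torque'])"
```

```text
t 26.1 pos [ 0.5511 -0.2554  0.0374] rpy [-3.141  0.005  3.13 ] F [-9.   9.4  3.1] op 0.0233
shift cm [-0.39 -0.    0.04] rot [-0.06  0.31  0.02]
[ 2.05434137  2.13703237 -0.13847845]
```

arm_command(xyz=[[0, -0.3, 0], [-0.1, -0.3, 0], [-0.2, -0.3, 0], [-0.3, -0.3, 0], [-0.3, -0.3, 0]], angular=[[0.1, 0, 0], [0.2, 0, 0], [0.2, 0, 0], [0.2, 0, 0], [0.2, 0, 0]], fingers=[0, 0, 0, 0, 0])

```text
clock: 26.52
tcp_pos: [0.5512, -0.2555, 0.0374]
orientation: [3.14, 0.0, 3.131]
ft_force: [-15.2, 15.1, 11.3]
opening: 0.0227
```

```bash
cat > bm.py <<'E'
import sys
exec(open('slots.py').read().split("head('top0',184")[0])
n=sys.argv[1]; snap('top','t'+n+'.png'); head('t'+n,170,180,224,264,.034,0)
s=snap('scene','s'+n+'.png')
B=[(703,213),(641,256),(580,296),(518,339)]
g=255-cv2.imread(f'pics/s{n}.png',0).astype(float); P=[]
for c in B:
    u,v=140+c[0]/5,150+c[1]/5
    yy,xx=np.mgrid[:384,:512]; win=(abs(xx-u)<4.5)&(abs(yy-v)<4.5)
    bg=np.percentile(g[win],60); wt=np.clip(g-bg-40,0,None)*win
    P.append(((xx*wt).sum()/wt.sum(),(yy*wt).sum()/wt.sum()))
W=np.array([ray(s,*p,.034)[:2] for p in P],np.float32)
vx,vy,x0,y0=cv2.fitLine(W,cv2.DIST_L2,0,.001,.001).ravel(); print('scene beam',np.degrees(np.arctan2(vy,vx))%180,(((W-[x0,y0])@[-vy,vx])*1000).round(2))
go(.5550,-.2555,.037,89.33);print(r.get_obs()['torque'])
E
python3 bm.py 20
```

```text
t20 91.36 [[228.8, 176.2], [242.3, 176.0], [255.7, 175.8]] res mm [ 0.01 -0.01  0.01]
scene beam 91.46031 [ 0.02 -0.02 -0.02  0.02]
t 26.6667 pos [ 0.5512 -0.2555  0.0374] rpy [3.14  0.    3.131] F [-16.2  14.   10.9] op 0.0228
shift cm [-0.38  0.01  0.04] rot [0.07 0.02 0.04]
[ 3.18747366  3.04764867 -0.22910443]
```

arm_command(xyz=[[-0.1, 0, -0.1], [-0.2, 0, -0.15], [-0.3, 0, -0.15], [-0.4, 0, -0.15], [-0.4, 0, -0.15]], angular=[[0, -0.3, 0], [0, -0.4, 0], [0, -0.4, 0], [0, -0.4, 0], [0, -0.4, 0]], fingers=[0, 0, 0, 0, 0])

```text
clock: 27.08
tcp_pos: [0.5546, -0.2556, 0.0374]
orientation: [3.141, 0.006, 3.131]
ft_force: [-13.2, 13.8, 3.7]
opening: 0.0231
```

```bash
python3 bm.py 21
```

```text
t21 89.68 [[229.1, 174.4], [242.5, 174.5], [256.0, 174.8]] res mm [ 0.03 -0.05  0.03]
scene beam 89.78621 [ 0.01 -0.04  0.06 -0.03]
t 27.2333 pos [ 0.5546 -0.2556  0.0374] rpy [3.141 0.006 3.131] F [-13.2  13.9   3.6] op 0.0228
shift cm [-0.04  0.01  0.04] rot [0.06 0.33 0.04]
[ 2.8511978   2.95309672 -0.22520074]
```

arm_command(xyz=[[0, -0.2, 0], [-0.1, -0.2, 0], [-0.2, -0.2, -0.05], [-0.2, -0.2, -0.05]], angular=[[0, 0, 0], [0.1, 0, 0], [0.1, 0, 0], [0.1, 0, 0]], fingers=[0, 0, 0, 0])

```text
clock: 27.57
tcp_pos: [0.5548, -0.2556, 0.0376]
orientation: [3.138, 0.002, 3.131]
ft_force: [-17.0, 17.7, 6.7]
opening: 0.0228
```

```bash
python3 bm.py 22
```

```text
t22 89.69 [[229.3, 174.2], [242.6, 174.5], [256.0, 174.6]] res mm [-0.06  0.12 -0.06]
scene beam 89.61492 [-0.05  0.05  0.04 -0.04]
t 27.7167 pos [ 0.5548 -0.2556  0.0376] rpy [3.138e+00 3.000e-03 3.131e+00] F [-16.8  17.5   5.9] op 0.0233
shift cm [-0.02  0.01  0.06] rot [0.19 0.15 0.06]
[ 3.68831453  3.44926329 -0.21748876]
```

arm_command(xyz=[[-0.1, 0, 0], [-0.2, 0, -0.05], [-0.3, 0, -0.05], [-0.3, 0, -0.05], [-0.3, 0, -0.05]], angular=[[0, -0.1, 0], [0.1, -0.2, 0], [0.1, -0.2, 0], [0.1, -0.2, 0], [0.1, -0.2, 0]], fingers=[0, 0, 0, 0, 0])

```text
clock: 28.13
tcp_pos: [0.5554, -0.2556, 0.0375]
orientation: [3.14, 0.001, 3.13]
ft_force: [-21.7, 15.0, 9.3]
opening: 0.0229
```

```bash
python3 bm.py 23
```

```text
t23 89.23 [[229.4, 173.9], [242.7, 174.2], [256.0, 174.5]] res mm [ 0.02 -0.05  0.02]
scene beam 89.43263 [-0.03  0.04 -0.01 -0.01]
t 28.2833 pos [ 0.5554 -0.2556  0.0375] rpy [3.14e+00 1.00e-03 3.13e+00] F [-21.1  16.5   7.5] op 0.0229
shift cm [0.04 0.01 0.05] rot [0.07 0.05 0.03]
[ 3.48694293  4.30360157 -0.17849853]
```

arm_command(xyz=[[0, -0.2, 0], [-0.1, -0.2, 0], [-0.2, -0.2, 0], [-0.2, -0.2, 0]], angular=[[0.1, -0.1, 0], [0.1, -0.1, 0], [0.1, -0.1, 0], [0.1, -0.1, 0]], fingers=[0, 0, 0, 0])

```text
clock: 28.62
tcp_pos: [0.5554, -0.2556, 0.0376]
orientation: [3.138, -0.001, 3.131]
ft_force: [-26.3, 20.1, 13.9]
opening: 0.0228
```

```bash
python3 bm.py 24; python3 -c "
from h import *
d=snap('wrist','w24.png')
import cv2;a=cv2.imread('pics/s24.png');cv2.imwrite('pics/s24c.png',cv2.resize(a[150:270,140:300],None,fx=5,fy=5,interpolation=cv2.INTER_CUBIC))"
```

```text
t24 89.22 [[229.3, 173.9], [242.7, 174.2], [256.0, 174.5]] res mm [ 0.05 -0.1   0.05]
scene beam 89.42019 [-0.01  0.02 -0.02  0.  ]
t 28.7667 pos [ 0.5554 -0.2556  0.0375] rpy [ 3.138e+00 -1.000e-03  3.131e+00] F [-26.   21.2  13.6] op 0.0225
shift cm [0.04 0.01 0.05] rot [ 0.18 -0.06  0.05]
[ 4.24414803  5.06114059 -0.2539221 ]
```

View pics/s24c.png

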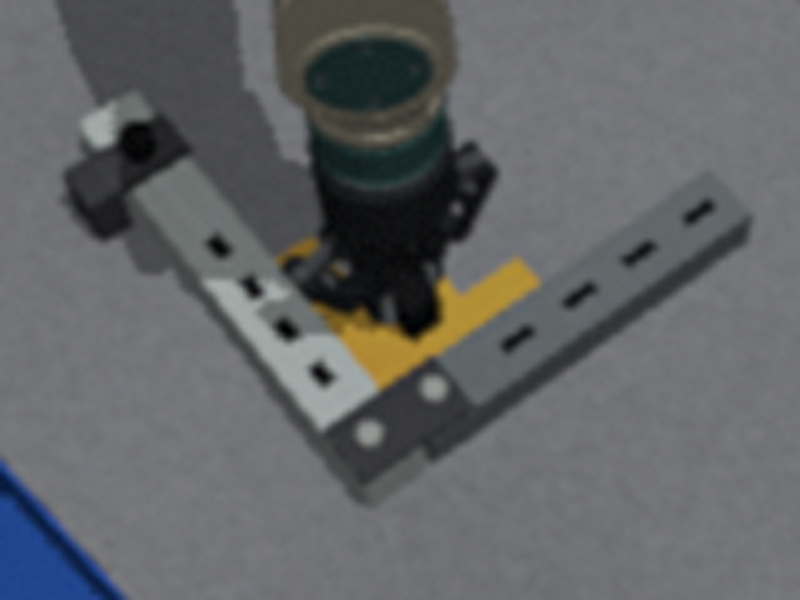

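View pics/t24.png

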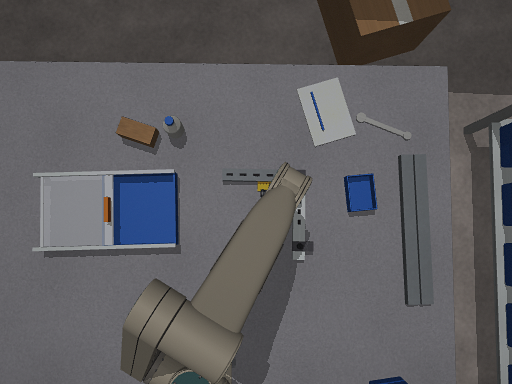

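```bash
python3 -c "
from h import *
r.close_job();go(.5550,-.2555,.037,89.33)"
```

```text
the job is handed in; nothing more can be done
the job is handed in; nothing more can be done
```

The door is open against its stop. The square is seated in the frame corner, still gripped and pressed against both the upright and the beam. I handed the job in at about 29 s of the 61 s allowed.

**Steps:**
- I slid the door until its stop pushed back with 37 N, then let it go.
- I took the square out by its grip and laid it on the bench inside the corner.
- I pressed it onto the upright first, then along into the beam.

**Redone once:** my first seating pushed the beam about 0.4° past square. I lifted the square, used it to nudge the beam back in from outside, and seated it again with firmer pressure on the upright.

**Last checks:**
- **Seated:** a final push raised the force without moving the square. It ended at about 26 N on the beam, 20 N on the upright and 14 N on the bench, level to within 0.2°.
- **Right angle:** the beam points at 89.2° in the top camera and 89.4° in the scene camera. The frame direction is 89.3° by feel and 89.3–89.7° by camera. So the beam is square to about 0.3°, and I could not measure it more finely.
- **Bystanders:** the bottle, carton and bolt bin look unmoved in the last top picture.
- **Only the square on the beam:** I judged this from the pictures, with no direct measurement.

The position network was too coarse to judge the angle. It put the beam end several millimetres off at times, so I used the slots in the beam and upright instead.

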